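# Fit the matching ridge into each wooden relief module

### The job

Four relief modules, each in its own finish (natural MDF, walnut, white, green), still lack their middle piece. Lower the roof-shaped ridge of the same finish into the gap of each, set down flat with the roof edge up, without dropping it, in the middle between the two glued facets, lined up with them and about flush at the ends. Leave the two flat slats where they lie and do not shift the modules.

Things in the scene. Friction and masses are not known exactly. Their poses are not given: they have to be found in the camera images.
- module_natural: Loose module (0.3 kg): black board 136 (x) x 96 (y) x 9 (z) mm with two glued facets (of two triangles each) in natural MDF, sandy yellow-brown, each 34 mm wide (x), 56 long (y -28 to 28), rising 22 mm over the board at the gap, 8 to 14 outside. Between them a bare gap along y, 52 mm wide (x -26 to 26), floor at z = 9 mm, open at both ends, with 20 mm of bare board beyond. Origin: centre of the underside; z up.
- module_walnut: Loose module (0.3 kg): black board 136 (x) x 96 (y) x 9 (z) mm with two glued facets (of two triangles each) in walnut, very dark brown, each 34 mm wide (x), 56 long (y -28 to 28), rising 22 mm over the board at the gap, 8 to 14 outside. Between them a bare gap along y, 52 mm wide (x -26 to 26), floor at z = 9 mm, open at both ends, with 20 mm of bare board beyond. Origin: centre of the underside; z up.
- module_white: Loose module (0.3 kg): black board 136 (x) x 96 (y) x 9 (z) mm with two glued facets (of two triangles each) in white lacquer, each 34 mm wide (x), 56 long (y -28 to 28), rising 22 mm over the board at the gap, 8 to 14 outside. Between them a bare gap along y, 52 mm wide (x -26 to 26), floor at z = 9 mm, open at both ends, with 20 mm of bare board beyond. Origin: centre of the underside; z up.
- module_green: Loose module (0.3 kg): black board 136 (x) x 96 (y) x 9 (z) mm with two glued facets (of two triangles each) in dark green lacquer, each 34 mm wide (x), 56 long (y -28 to 28), rising 22 mm over the board at the gap, 8 to 14 outside. Between them a bare gap along y, 52 mm wide (x -26 to 26), floor at z = 9 mm, open at both ends, with 20 mm of bare board beyond. Origin: centre of the underside; z up.
- ridge_natural: Loose ridge (about 35 g), in natural MDF, sandy yellow-brown: a solid gable roof 36 mm wide (x), 56 long (y, along the roof edge), 32 high. Side walls 10 mm high, then slopes up to a 6 mm wide roof edge at x = 0; both ends flat and upright, to be gripped over the 56 mm length. Same either way round. Origin: centre of the underside; z up.
- ridge_walnut: Loose ridge (about 35 g), in walnut, very dark brown: a solid gable roof 36 mm wide (x), 56 long (y, along the roof edge), 32 high. Side walls 10 mm high, then slopes up to a 6 mm wide roof edge at x = 0; both ends flat and upright, to be gripped over the 56 mm length. Same either way round. Origin: centre of the underside; z up.
- ridge_white: Loose ridge (about 35 g), in white lacquer: a solid gable roof 36 mm wide (x), 56 long (y, along the roof edge), 32 high. Side walls 10 mm high, then slopes up to a 6 mm wide roof edge at x = 0; both ends flat and upright, to be gripped over the 56 mm length. Same either way round. Origin: centre of the underside; z up.
- ridge_green: Loose ridge (about 35 g), in dark green lacquer: a solid gable roof 36 mm wide (x), 56 long (y, along the roof edge), 32 high. Side walls 10 mm high, then slopes up to a 6 mm wide roof edge at x = 0; both ends flat and upright, to be gripped over the 56 mm length. Same either way round. Origin: centre of the underside; z up.
- slat_natural: Flat slat, loose (20 g), in natural MDF, sandy yellow-brown: a plain flat piece 36 (x) x 56 (y) x 12 (z) mm, no roof. Not wanted now. Origin: centre of the underside.
- slat_green: Flat slat, loose (20 g), in dark green lacquer: a plain flat piece 36 (x) x 56 (y) x 12 (z) mm, no roof. Not wanted now. Origin: centre of the underside.
Things that resemble listed ones, but are neither listed nor needed, are in the scene too. Of the things shaped like the ridge_white, the white one is meant.

How it is judged (in metres and radians):
At the end, for the whole second after the job is handed in: Each ridge rests released on the board of its own finish's module, underside on the board (3 mm), upright, within 8 mm of the gap's centre line, within 8 mm of flush lengthways, parallel within 0.15 rad; no module or slat moved over 20 mm; no ridge dropped (x of ridge_natural in the frame of module_natural between -0.008 and 0.008 m and y of ridge_natural in the frame of module_natural between -0.008 and 0.008 m and z of ridge_natural in the frame of module_natural between 0.006 and 0.012 m and angle between the y axis of ridge_natural and the y axis of module_natural, either way round below 0.15 rad and angle between each of ridge_natural, module_natural, ridge_walnut, module_walnut, ridge_white, module_white, ridge_green, module_green's own z axis and vertical below 0.1 rad and linear speed of each of ridge_natural, module_natural, ridge_walnut, module_walnut, ridge_white, module_white, ridge_green, module_green below 0.01 m/s and distance of each of module_natural, module_walnut, module_white, module_green, slat_natural, slat_green from where it was at the start of the episode below 0.02 m and contact force between each of ridge_natural, ridge_walnut, ridge_white, ridge_green and the fingers below 0.2 N and x of ridge_walnut in the frame of module_walnut between -0.008 and 0.008 m and y of ridge_walnut in the frame of module_walnut between -0.008 and 0.008 m and z of ridge_walnut in the frame of module_walnut between 0.006 and 0.012 m and angle between the y axis of ridge_walnut and the y axis of module_walnut, either way round below 0.15 rad and x of ridge_white in the frame of module_white between -0.008 and 0.008 m and y of ridge_white in the frame of module_white between -0.008 and 0.008 m and z of ridge_white in the frame of module_white between 0.006 and 0.012 m and angle between the y axis of ridge_white and the y axis of module_white, either way round below 0.15 rad and x of ridge_green in the frame of module_green between -0.008 and 0.008 m and y of ridge_green in the frame of module_green between -0.008 and 0.008 m and z of ridge_green in the frame of module_green between 0.006 and 0.012 m and angle between the y axis of ridge_green and the y axis of module_green, either way round below 0.15 rad); the robot touches nothing.
It fails at once if a ridge is dropped or thrown: faster than 0.7 m/s (a fall of about 25 mm) while no finger touches it ((linear speed of ridge_natural above 0.7 m/s and contact force between ridge_natural and the fingers below 0.05 N) or (linear speed of ridge_walnut above 0.7 m/s and contact force between ridge_walnut and the fingers below 0.05 N) or (linear speed of ridge_white above 0.7 m/s and contact force between ridge_white and the fingers below 0.05 N) or (linear speed of ridge_green above 0.7 m/s and contact force between ridge_green and the fingers below 0.05 N)).
It fails at once if a module is shifted by more than 20 mm (distance of any of module_natural, module_walnut, module_white, module_green from where it was at the start of the episode above 0.02 m).
It fails at once if a flat slat is moved by more than 20 mm (distance of any of slat_natural, slat_green from where it was at the start of the episode above 0.02 m).
It also fails if it takes over 104 s, if anything falls off the work surface, if the arm or the gripper's body presses on something with over 40 N, if the wrist force passes 120 N, or if a joint passes its speed limit or range.

### The arm

A 7-joint arm with a two-finger parallel gripper is mounted at the origin on the work surface. World frame = base frame: x ahead of the robot, y to its left, z up, the work surface at z = 0. Lengths are in m, angles in degrees, forces in N, time in s.
With the tool pointing down it reaches from about 0.425 to 0.875 m from the base axis. Payload 4.7 kg.
Tool frame: the origin (TCP) lies between the finger pads; the fingertips stand 14 mm ahead of it and the grasp point (between the pads) lies 5 mm behind it (env.tip_reach is the distance from the TCP to the fingertips, in m); z points along the fingers, y is the direction in which the jaws open and shut (so a half turn about z gives the same grasp; the last joint's range is limited). The gripper opens to 87 mm and grips with 3 to 60 N. Pads are 19 mm wide; open, the fingers measure 117 mm over their backs; the gripper's body (75 mm by 190 mm) begins 51 mm behind the grasp point.
Start: joints at [-75.109, 18.392, -4.016, 83.108, 1.295, 78.541, -3.26], TCP at [0.158, 0.63, 0.237] pointing down, gripper open.
Joint ranges: [-163.93, 163.93], [-17.29, 119.83], [-79.2, 71.16], [3.27, 140.29], [-89.18, 269.18], [5.43, 117.66], [-154.24, 154.24]. Speed limits (degrees/s): [147.25, 147.25, 180, 180, 180, 180, 180].

### API

Orientations are given as [roll, pitch, yaw] about the fixed x, y, z axes, in that order (R = Rz(yaw) Ry(pitch) Rx(roll)).
In Python, from cell import env gives the robot as it stands. The module is installed in compiled form; this text tells all that it offers.
- The arm moves only by the shell command python3 -m pendant 'ROWS' [FORCE]. ROWS is JSON, a list of rows, each an object of numbers: "rx", "ry", "rz": the turn, a rotation vector about the tool's x, y, z in degrees; "tx", "ty", "tz": the shift along the tool's x, y, z in mm; "jaw": the finger opening in mm, from 0 to 87. In form: [{"rx": .., "ry": .., "rz": .., "tx": .., "ty": .., "tz": .., "jaw": ..}, ...]. A call has 1 to 20 rows; each row shifts and turns the commanded pose from where the row before left it, along the tool's axes as they then stand; what a row does not reach is not made up. A row lasts 1/12 s, in which the tool goes at most 41.7 mm and 7.16 degrees, less where a joint would pass 70% of its speed; a pose out of reach is approached as far as the arm can. A call with a gripper value outside its range is refused whole. The fingers move at their own pace and stop on an object; FORCE is the grip in N (left out, the last holds). Time passes only in rows, so rows that do not move let the fingers close. It gives the time, the measured TCP pose, the force and the opening at its end, in the units of the state.
- env.get_obs(): the state, without advancing time (a new reading comes with each control period).
- env.read_camera(name): name is "side" or "top" or "wrist"; returns a dict with "img" (420x560x3 uint8, red, green, blue), "range_z" (420x560 float32, m along the optical axis (not along the pixel's ray), 0 where there is no reading), "vertical_fov" (degrees; the focal length in pixels is half the picture's height over the tangent of half this angle, whatever the lens; pixels are square), "cx", "cy" (the principal point, pixels), "distortion" ([k1, k2, p1, p2, k3] as OpenCV has them; the pictures are not rectified), "world_to_cam" (4x4, takes a point from world to camera coordinates). Camera axes: x right, y up, looking along -z (the intrinsics and any distortion apply to the point x, -y, -z); pixel columns grow to the right and rows downward; lengths in m; the calibration is good to about 2 mm. A picture is of the moment at which its call begins.
- env.sign_off(): hands the job in, once; it reports no verdict.
The state is a dict: "time_s": time; "qpos": joint angles; "joint_velocities": joint speeds; "effort": joint torques, N m; "tool_pos": TCP position; "tool_rot": TCP orientation; "force": force on the tool from outside, world axes, zero at the start; "wrist_torque": the same for the moment, N m; "grip_width": finger opening in m.
Only numpy, scipy, OpenCV 4.12 (cv2) and the standard library are available. Lean on these libraries where they do the work, as an engineer would, in place of code of your own. Each camera call takes 0.05 s, during which the arm holds its last target.

## Working session

There is one attempt and no reset: what is moved stays moved. The work goes in short steps, Python scripts to look and compute and a shell command to move; the robot and the scene stay as the last step left them, time stands still between calls to the robot, and variables do not carry over. Pictures are saved under pics/ and viewed, and the job is handed in when it is done.

```bash
ls; mkdir -p pics; cat > h.py <<'E'
import numpy as np, cv2
from cell import env
def cam(n):
    c=env.read_camera(n); return c
def K(c):
    h=c["img"].shape[0]; f=h/2/np.tan(np.radians(c["vertical_fov"])/2)
    return np.array([[f,0,c["cx"]],[0,f,c["cy"]],[0,0,1.]])
def back(c,uv,z=None):
    """pixels -> world; with depth if z None else on plane z"""
    uv=np.atleast_2d(np.array(uv,float)); 
    n=cv2.undistortPoints(uv[:,None,:],K(c),np.array(c["distortion"],float))[:,0]
    W=np.linalg.inv(np.array(c["world_to_cam"]))
    d=np.c_[n[:,0],-n[:,1],-np.ones(len(n))]
    if z is None:
        r=np.array([c["range_z"][int(round(v)),int(round(u))] for u,v in uv])
        return (d*r[:,None])@W[:3,:3].T+W[:3,3]
    D=d@W[:3,:3].T; o=W[:3,3]
    return o+D*((z-o[2])/D[:,2])[:,None]
def proj(c,P):
    P=np.atleast_2d(P); M=np.array(c["world_to_cam"]); q=P@M[:3,:3].T+M[:3,3]
    q=q*[1,-1,-1]
    return cv2.projectPoints(q,np.zeros(3),np.zeros(3),K(c),np.array(c["distortion"],float))[0][:,0]
def save(img,name): cv2.imwrite("pics/"+name+".png",img[...,::-1])
def cloud(c):
    h,w=c["img"].shape[:2]; u,v=np.meshgrid(np.arange(w),np.arange(h))
    return back(c,np.c_[u.ravel(),v.ravel()]).reshape(h,w,3)
E
python3 - <<'E'
from h import *
for n in("top","side","wrist"):
    c=cam(n); save(c["img"],n+"0"); print(n,c["vertical_fov"],c["cx"],c["cy"],c["distortion"],np.linalg.inv(c["world_to_cam"]).round(3).tolist())
print(env.get_obs(), env.tip_reach)
E
```

```text
pics
top 43.792617408480524 279.81694521020523 212.3631882021627 [-0.06717653  0.          0.          0.          0.        ] [[0.009, 0.984, -0.18, 0.277], [-1.0, 0.012, 0.018, 0.007], [0.02, 0.18, 0.983, 1.17], [0.0, 0.0, 0.0, 1.0]]
side 45.214722036087394 289.82873604501276 204.39115328437387 [-0.08812984  0.          0.          0.          0.        ] [[0.997, 0.055, -0.059, 0.382], [-0.08, 0.54, -0.838, -1.011], [-0.014, 0.84, 0.543, 0.694], [0.0, 0.0, 0.0, 1.0]]
wrist 61.12266254534113 277.85532931555343 215.18212512855598 [-0.06525521  0.          0.          0.          0.        ] [[0.243, -0.931, -0.272, 0.084], [0.97, 0.233, 0.069, 0.649], [-0.001, -0.281, 0.96, 0.383], [0.0, 0.0, 0.0, 1.0]]
{'time_s': 0.15, 'qpos': array([-75.11236784,  18.42771968,  -4.01681644,  83.16032941,
         1.29526593,  78.54075299,  -3.25906687]), 'joint_velocities': array([-0.03507715, -0.08688301, -0.00767087, -0.14452053,  0.07645705,
       -0.03220921,  0.02850126]), 'effort': array([-6.55335061e-04, -4.91791070e+01, -4.05066283e-01, -3.12878144e+01,
       -6.40382920e-02,  4.04066371e-02,  9.71634813e-05]), 'tool_pos': array([0.15806078, 0.63006787, 0.23571788]), 'tool_rot': array([-1.79916437e+02,  5.01157800e-03,  1.65924003e+02]), 'force': array([ 0.32846913,  0.22691644, -0.2365175 ]), 'wrist_torque': array([ 0.00844091, -0.05187929,  0.00487756]), 'grip_width': 0.08708982249655631} 0.014
```

View pics/top0.png

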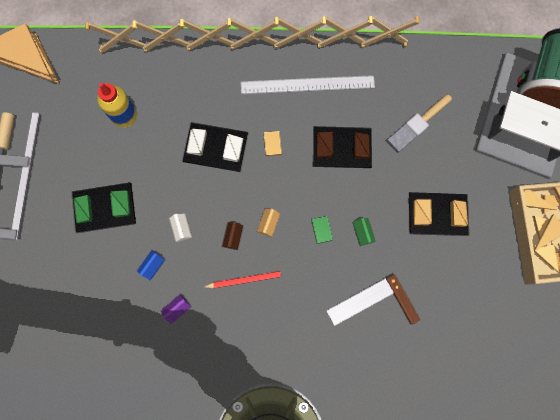

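View pics/side0.png

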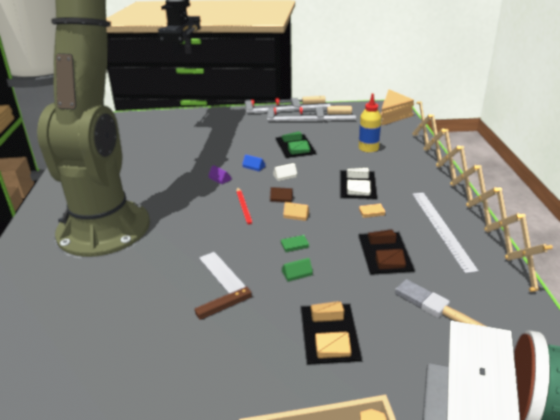

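View pics/wrist0.png

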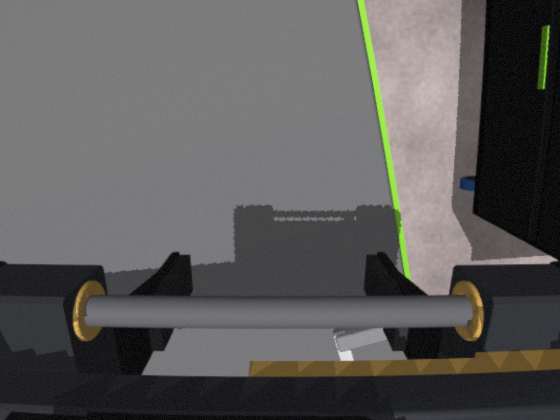

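Top view: the modules are green (103,207), white (215,147), walnut (342,147) and natural (438,213). Ridge candidates are white (180,227), walnut (232,235), natural (268,222) and green (363,231). The flat pieces at (272,143) natural and (321,229) green look like the slats, and blue (150,265) and purple (176,308) are not wanted. I'll confirm this with a crop and the depth heights.

```bash
python3 - <<'E'
from h import *
c=cam("top"); P=cloud(c); np.save("P.npy",P); np.save("img.npy",c["img"])
save(cv2.resize(c["img"][110:330,60:480],None,fx=1.9,fy=1.9,interpolation=cv2.INTER_CUBIC),"crop1")
z=P[...,2]
print("bench z",np.median(z[180:190,260:300]))
# per-object: segment height>5mm
m=((z>0.004)&(z<0.08)&(c["range_z"]>0)).astype(np.uint8); m[:100]=0; m[:,480:]=0;m[:,:60]=0
n,l,st,ce=cv2.connectedComponentsWithStats(m)
for i in range(1,n):
    if st[i,4]<150: continue
    q=P[l==i]
    r=cv2.minAreaRect((q[:,:2]*1000).astype(np.float32))
    print(ce[i].round(),st[i,4],"zmax %.1f z50 %.1f"%(np.percentile(q[:,2],97)*1e3,np.median(q[:,2])*1e3),np.round(r[0]),np.round(r[1]),round(r[2],1))
E
```

```text
bench z 6.905275667001831e-05
[125. 117.] 373 zmax 77.9 z50 46.1 [705. 349.] [37. 68.] 28.2
[414. 127.] 962 zmax 22.6 z50 17.8 [ 712. -343.] [ 46. 187.] 42.2
[215. 146.] 2346 zmax 31.3 z50 10.7 [643. 135.] [144. 106.] 80.7
[342. 147.] 2329 zmax 30.5 z50 10.2 [ 649. -158.] [140. 101.] 88.9
[272. 143.] 377 zmax 16.0 z50 11.7 [653.   6.] [58. 38.] 4.4
[103. 207.] 2520 zmax 31.5 z50 11.0 [497. 388.] [105. 142.] 8.2
[439. 214.] 2417 zmax 30.5 z50 10.0 [ 491. -379.] [138. 100.] 88.3
[268. 222.] 424 zmax 35.0 z50 23.1 [469.  12.] [36. 66.] 70.9
[180. 227.] 434 zmax 34.4 z50 23.0 [454. 209.] [66. 39.] 16.5
[322. 229.] 405 zmax 15.6 z50 11.7 [ 451. -110.] [58. 39.] 12.6
[364. 231.] 423 zmax 33.6 z50 22.4 [ 450. -206.] [63. 41.] 16.2
[232. 235.] 433 zmax 34.1 z50 22.4 [436.  95.] [42. 57.] 79.4
[150. 265.] 441 zmax 34.9 z50 23.3 [368. 271.] [42. 62.] 62.7
[244. 280.] 388 zmax 12.4 z50 8.3 [339.  67.] [ 17. 165.] 10.8
[381. 299.] 1326 zmax 19.4 z50 9.4 [ 269. -225.] [113. 174.] 25.6
[175. 308.] 458 zmax 34.6 z50 23.4 [276. 212.] [43. 59.] 42.6
[270. 405.] 2199 zmax 59.1 z50 15.1 [76.  3.] [ 67. 203.] 0.2
```

View pics/crop1.png

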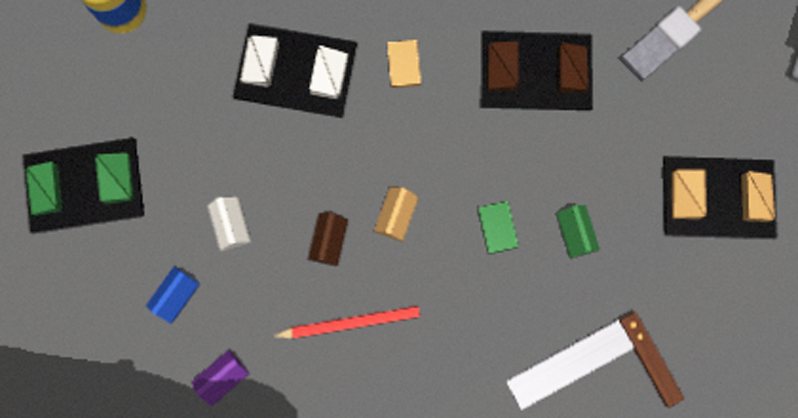

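```bash
cat > fit.py <<'E'
from h import *
from scipy.optimize import minimize
def board():
    return np.array([[x,y,z] for x in(-68,68) for y in(-48,48) for z in(0,9)]+[[x,y,31] for x in(-26,26) for y in(-28,28)]+[[x,y,z] for x in(-60,60) for y in(-28,28) for z in (17,)])/1e3
def ridge():
    return np.array([[x,y,z] for x in(-18,18) for y in(-28,28) for z in(0,10)]+[[x,y,32] for x in(-3,3) for y in(-28,28)])/1e3
def fit(c,mask,pts,x0,z0=0.):
    S=4; ys,xs=np.where(mask); a,b=xs.min()-8,ys.min()-8; w,h=xs.max()+8-a,ys.max()+8-b
    m=cv2.resize(mask[b:b+h,a:a+w].astype(np.float32),None,fx=S,fy=S,interpolation=cv2.INTER_LINEAR)
    def hull(p):
        C,s=np.cos(p[2]),np.sin(p[2]); R=np.array([[C,-s,0],[s,C,0],[0,0,1]])
        return cv2.convexHull(proj(c,pts@R.T+[p[0],p[1],z0]).astype(np.float32))[:,0]
    def cost(q):
        p=[q[0]/100,q[1]/100,q[2]/5]
        uv=(hull(p)-[a,b]+.5)*S-.5
        im=np.zeros(m.shape,np.uint8); cv2.fillPoly(im,[np.round(uv*16).astype(np.int32)],1,shift=4)
        return np.abs(im-m).sum()/m.sum()
    best=None
    for dy in(-.15,0,.15):
        q0=np.array([x0[0]*100,x0[1]*100,(x0[2]+dy)*5])
        r=minimize(cost,q0,method="Nelder-Mead",options=dict(initial_simplex=q0+np.vstack([np.zeros(3),np.eye(3)*.6]),xatol=.003,fatol=1e-5,maxiter=400))
        if best is None or r.fun<best.fun: best=r
    q=best.x; p=np.array([q[0]/100,q[1]/100,q[2]/5]); return p,best.fun,hull(p)
E
cat > poses.py <<'E'
from fit import *
import json
c=cam("top"); P=cloud(c); z=P[...,2]
m=((z>0.004)&(z<0.08)&(c["range_z"]>0)).astype(np.uint8); m[:100]=0; m[:,480:]=0;m[:,:60]=0
n,l,st,ce=cv2.connectedComponentsWithStats(m)
T={"m_green":(103,207),"m_white":(215,147),"m_walnut":(342,147),"m_natural":(438,213),"r_white":(180,227),"r_walnut":(232,235),"r_natural":(268,222),"r_green":(363,231)}
big=cv2.resize(c["img"],None,fx=2,fy=2,interpolation=cv2.INTER_CUBIC); out={}
for k,(u,v) in T.items():
    i=l[v,u]; q=P[l==i][:,:2]; pts=board() if k[0]=="m" else ridge()
    d=q-q.mean(0); w,V=np.linalg.eigh(d.T@d); a=V[:,0] if k[0]=="m" else V[:,1]  # y axis dir
    if a[0]<0:a=-a
    yaw=np.arctan2(-a[0],a[1])
    p,f,hl=fit(c,l==i,pts,[*q.mean(0),yaw]); out[k]=[p[0],p[1],np.degrees(p[2])]
    print(k,np.round(p[:2]*1e3,1),"yaw %.1f cost %.3f"%(np.degrees(p[2]),f),"pca yaw %.1f"%np.degrees(yaw))
    cv2.polylines(big,[np.round((hl+.5)*2-.5).astype(int)],1,(255,0,255),1)
json.dump(out,open("poses.json","w")); save(big[200:520,130:960],"fitA")
E
python3 poses.py
```

```text
m_green [498.  387.2] yaw -80.0 cost 0.050 pca yaw -78.9
m_white [644.6 137.5] yaw -99.8 cost 0.052 pca yaw -99.6
m_walnut [ 648.4 -157.7] yaw -90.2 cost 0.050 pca yaw -91.0
m_natural [ 492.4 -379.5] yaw -91.2 cost 0.051 pca yaw -91.8
r_white [453.  208.4] yaw -72.7 cost 0.093 pca yaw -71.2
r_walnut [436.   92.5] yaw -101.6 cost 0.086 pca yaw -100.8
r_natural [466.6  12.7] yaw -108.7 cost 0.084 pca yaw -110.4
r_green [ 448.9 -204.8] yaw -72.9 cost 0.077 pca yaw -74.0
```

```bash
cat > go.py <<'E'
# usage: go.py name ; prints shift to take from the measured pose, in tool axes
import sys,json
from h import *
o=env.get_obs(); p=json.load(open("poses.json"))[sys.argv[1]] if len(sys.argv)<5 else [float(a) for a in sys.argv[1:4]]
yaw=o["tool_rot"][2]
# want tool y axis (sin yaw,-cos yaw) along object's y axis (-sin, cos) => yaw_t = obj yaw (+180)
d=(p[2]-yaw+90)%180-90
yt=yaw+d
dx=(np.array(p[:2])-o["tool_pos"][:2])*1e3
t=np.radians(yt); tx=dx@[np.cos(t),np.sin(t)]; ty=dx@[np.sin(t),-np.cos(t)]
print("t %.2f pos %s rot %s w %.4f F %s"%(o["time_s"],o["tool_pos"].round(4),o["tool_rot"].round(2),o["grip_width"],o["force"].round(1)))
print("q",o["qpos"].round(1))
print("rz %.2f (rotate first) then tx %.1f ty %.1f ; yaw target %.1f dist %.0f"%(-d,tx,ty,yt,np.hypot(*dx)))
E
python3 go.py r_white; for k in r_walnut r_natural r_green m_white; do python3 go.py $k|tail -1;done
```

```text
t 0.25 pos [0.1581 0.6302 0.236 ] rot [-179.95    0.    165.92] w 0.0869 F [ 0.6 -0.1 -0.8]
q [-75.1  18.4  -4.   83.1   1.3  78.5  -3.3]
rz 58.60 (rotate first) then tx -490.5 ty 155.9 ; yaw target 107.3 dist 515
rz 87.53 (rotate first) then tx -470.8 ty 380.4 ; yaw target 78.4 dist 605
rz -85.41 (rotate first) then tx 486.3 ty -489.9 ; yaw target 251.3 dist 690
rz 58.84 (rotate first) then tx -883.6 ty 32.7 ; yaw target 107.1 dist 884
rz 85.76 (rotate first) then tx -402.3 ty 563.5 ; yaw target 80.2 dist 692
```

View pics/fitA.png

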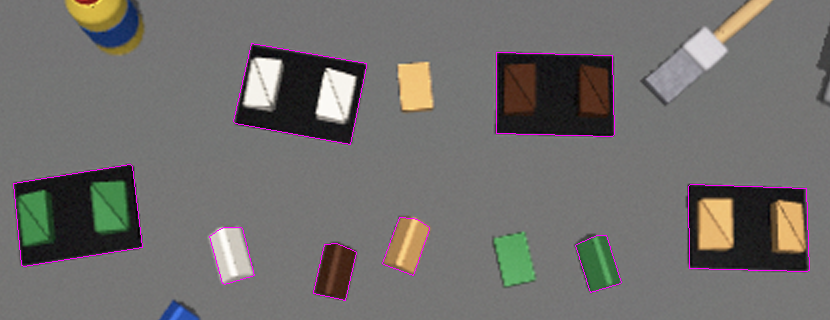

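Every outline sits on its object. The slats measure 12 mm high and the ridges 32 mm, which matches the listed sizes. I'm starting with the white ridge at top-view pixel (180,227). It is the only white gable; the other spare gables are blue and purple.

```bash
python3 -m pendant '[{"rz":7,"jaw":87},{"rz":7},{"rz":7},{"rz":7},{"rz":7},{"rz":7},{"rz":7},{"rz":7},{"rz":2.6},{"tx":-30,"ty":10},{"tx":-30,"ty":10},{"tx":-30,"ty":10},{"tx":-30,"ty":10},{"tx":-30,"ty":10},{"tx":-30,"ty":10},{"tx":-30,"ty":10},{"tx":-30,"ty":10},{"tx":-30,"ty":10},{"tx":-30,"ty":10}]' 20; python3 go.py r_white
```

```text
t 0.25 pos [0.1581 0.6302 0.236 ] rot [-179.95    0.    165.92] w 0.0869 F [ 0.6 -0.1 -0.8]
q [-75.1  18.4  -4.   83.1   1.3  78.5  -3.3]
rz 58.60 (rotate first) then tx -490.5 ty 155.9 ; yaw target 107.3 dist 515invalid input at $[0]: expected keys rx, ry, rz, tx, ty, tz, jaw
```

```bash
python3 -m pendant '[{"rx":0,"ry":0,"rz":7,"tx":0,"ty":0,"tz":0,"jaw":87},{"rx":0,"ry":0,"rz":7,"tx":0,"ty":0,"tz":0,"jaw":87},{"rx":0,"ry":0,"rz":7,"tx":0,"ty":0,"tz":0,"jaw":87},{"rx":0,"ry":0,"rz":7,"tx":0,"ty":0,"tz":0,"jaw":87},{"rx":0,"ry":0,"rz":7,"tx":0,"ty":0,"tz":0,"jaw":87},{"rx":0,"ry":0,"rz":7,"tx":0,"ty":0,"tz":0,"jaw":87},{"rx":0,"ry":0,"rz":7,"tx":0,"ty":0,"tz":0,"jaw":87},{"rx":0,"ry":0,"rz":7,"tx":0,"ty":0,"tz":0,"jaw":87},{"rx":0,"ry":0,"rz":2.6,"tx":0,"ty":0,"tz":0,"jaw":87},{"rx":0,"ry":0,"rz":0,"tx":-30,"ty":10,"tz":0,"jaw":87},{"rx":0,"ry":0,"rz":0,"tx":-30,"ty":10,"tz":0,"jaw":87},{"rx":0,"ry":0,"rz":0,"tx":-30,"ty":10,"tz":0,"jaw":87},{"rx":0,"ry":0,"rz":0,"tx":-30,"ty":10,"tz":0,"jaw":87},{"rx":0,"ry":0,"rz":0,"tx":-30,"ty":10,"tz":0,"jaw":87},{"rx":0,"ry":0,"rz":0,"tx":-30,"ty":10,"tz":0,"jaw":87}]' 20; python3 go.py r_white
```

```text
time_s: 1.5
tool_pos: [0.2697, 0.4751, 0.2366]
tool_rot: [180.0, -0.0, 107.3]
force: [1.1, 0.5, 0.5]
grip_width: 0.0873
t 1.50 pos [0.2697 0.4751 0.2366] rot [ 1.8000e+02 -1.0000e-02  1.0733e+02] w 0.0873 F [1.1 0.5 0.5]
q [-71.3   5.7   8.7  98.4  -0.9  76.  -45.1]
rz 0.00 (rotate first) then tx -309.2 ty 95.6 ; yaw target 107.3 dist 324
```

```bash
python3 -m pendant '[{"rx":0,"ry":0,"rz":0,"tx":-31,"ty":9.6,"tz":0,"jaw":87},{"rx":0,"ry":0,"rz":0,"tx":-31,"ty":9.6,"tz":0,"jaw":87},{"rx":0,"ry":0,"rz":0,"tx":-31,"ty":9.6,"tz":0,"jaw":87},{"rx":0,"ry":0,"rz":0,"tx":-31,"ty":9.6,"tz":0,"jaw":87},{"rx":0,"ry":0,"rz":0,"tx":-31,"ty":9.6,"tz":10,"jaw":87},{"rx":0,"ry":0,"rz":0,"tx":-31,"ty":9.6,"tz":20,"jaw":87},{"rx":0,"ry":0,"rz":0,"tx":-31,"ty":9.6,"tz":20,"jaw":87},{"rx":0,"ry":0,"rz":0,"tx":-31,"ty":9.6,"tz":20,"jaw":87},{"rx":0,"ry":0,"rz":0,"tx":-31,"ty":9.6,"tz":20,"jaw":87},{"rx":0,"ry":0,"rz":0,"tx":-30,"ty":9.2,"tz":20,"jaw":87},{"rx":0,"ry":0,"rz":0,"tx":0,"ty":0,"tz":0,"jaw":87}]' 20; python3 go.py r_white; python3 - <<'E'
from fit import *; import json
c=cam("wrist"); p=json.load(open("poses.json"))["r_white"]
im=c["img"].copy(); t=np.radians(p[2]); C,s=np.cos(t),np.sin(t)
q=ridge()@np.array([[C,-s,0],[s,C,0],[0,0,1]]).T+[p[0],p[1],0]
cv2.polylines(im,[cv2.convexHull(proj(c,q).astype(np.float32)).astype(int)],1,(255,0,255),1); save(im,"w1")
E
```

```text
time_s: 2.42
tool_pos: [0.4535, 0.2021, 0.1232]
tool_rot: [-179.7, 0.3, 106.8]
force: [-1.2, -1.0, 0.0]
grip_width: 0.0872
t 2.42 pos [0.4535 0.2021 0.1232] rot [-179.74    0.29  106.8 ] w 0.0872 F [-1.2 -1.   0. ]
q [-52.1   5.   26.1 113.2  -2.2  62.7  -8.2]
rz -0.52 (rotate first) then tx 6.1 ty 1.5 ; yaw target 107.3 dist 6
```

View pics/w1.png

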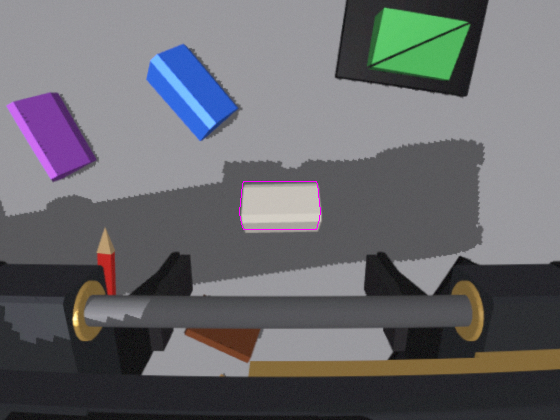

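The wrist view shows the white ridge at (281,206), with the projected outline about 1–2 px off, so the top fit holds. Next I correct the position and descend.

```bash
python3 -m pendant '[{"rx":0,"ry":0,"rz":-0.5,"tx":6,"ty":1.5,"tz":0,"jaw":87},{"rx":0,"ry":0,"rz":0,"tx":0,"ty":0,"tz":15,"jaw":87},{"rx":0,"ry":0,"rz":0,"tx":0,"ty":0,"tz":15,"jaw":87},{"rx":0,"ry":0,"rz":0,"tx":0,"ty":0,"tz":15,"jaw":87},{"rx":0,"ry":0,"rz":0,"tx":0,"ty":0,"tz":10,"jaw":87},{"rx":0,"ry":0,"rz":0,"tx":0,"ty":0,"tz":0,"jaw":87},{"rx":0,"ry":0,"rz":0,"tx":0,"ty":0,"tz":0,"jaw":87}]'; python3 go.py r_white
```

```text
time_s: 3.05
tool_pos: [0.4516, 0.2173, 0.0718]
tool_rot: [-180.0, -0.0, 107.9]
force: [0.4, 0.8, 0.8]
grip_width: 0.0869
t 3.05 pos [0.4516 0.2173 0.0718] rot [-1.8000e+02 -1.0000e-02  1.0793e+02] w 0.0869 F [0.4 0.8 0.8]
q [-52.1   9.3  25.2 115.5  -4.8  56.2  -6.6]
rz 0.61 (rotate first) then tx -9.0 ty -1.3 ; yaw target 107.3 dist 9
```

The earlier reading was taken before the arm had settled, so I'll wait longer before reading.

```bash
python3 -m pendant '[{"rx":0,"ry":0,"rz":0.6,"tx":-9,"ty":-1.3,"tz":0,"jaw":87},{"rx":0,"ry":0,"rz":0,"tx":0,"ty":0,"tz":0,"jaw":87},{"rx":0,"ry":0,"rz":0,"tx":0,"ty":0,"tz":0,"jaw":87},{"rx":0,"ry":0,"rz":0,"tx":0,"ty":0,"tz":0,"jaw":87}]'; python3 go.py r_white
```

```text
time_s: 3.38
tool_pos: [0.4539, 0.2072, 0.0722]
tool_rot: [179.9, -0.0, 107.2]
force: [0.0, -0.5, -0.6]
grip_width: 0.087
t 3.38 pos [0.4539 0.2072 0.0722] rot [ 1.7993e+02 -4.0000e-02  1.0718e+02] w 0.0870 F [ 0.  -0.5 -0.6]
q [-51.5   8.9  25.7 115.8  -4.7  56.1  -6.2]
rz -0.14 (rotate first) then tx 1.3 ty -0.5 ; yaw target 107.3 dist 1
```

```bash
python3 -m pendant '[{"rx":0,"ry":0,"rz":0,"tx":1,"ty":-0.5,"tz":17,"jaw":87},{"rx":0,"ry":0,"rz":0,"tx":0,"ty":0,"tz":17,"jaw":87},{"rx":0,"ry":0,"rz":0,"tx":0,"ty":0,"tz":12,"jaw":87},{"rx":0,"ry":0,"rz":0,"tx":0,"ty":0,"tz":5,"jaw":87},{"rx":0,"ry":0,"rz":0,"tx":0,"ty":0,"tz":0,"jaw":87},{"rx":0,"ry":0,"rz":0,"tx":0,"ty":0,"tz":0,"jaw":50},{"rx":0,"ry":0,"rz":0,"tx":0,"ty":0,"tz":0,"jaw":50},{"rx":0,"ry":0,"rz":0,"tx":0,"ty":0,"tz":0,"jaw":50},{"rx":0,"ry":0,"rz":0,"tx":0,"ty":0,"tz":0,"jaw":50},{"rx":0,"ry":0,"rz":0,"tx":0,"ty":0,"tz":0,"jaw":50},{"rx":0,"ry":0,"rz":0,"tx":0,"ty":0,"tz":0,"jaw":50},{"rx":0,"ry":0,"rz":0,"tx":0,"ty":0,"tz":0,"jaw":50}]' 15; python3 go.py m_white
```

```text
time_s: 4.38
tool_pos: [0.4529, 0.2082, 0.0209]
tool_rot: [180.0, -0.0, 107.2]
force: [0.1, 0.4, 2.7]
grip_width: 0.0564
t 4.38 pos [0.4529 0.2082 0.0209] rot [ 1.7997e+02 -2.0000e-02  1.0722e+02] w 0.0564 F [0.1 0.4 2.7]
q [-50.6  13.6  25.1 117.9  -7.5  50.   -4.1]
rz 27.07 (rotate first) then tx -36.9 ty 200.9 ; yaw target 80.2 dist 204
```

```bash
python3 -m pendant '[{"rx":0,"ry":0,"rz":0,"tx":0,"ty":0,"tz":-10,"jaw":50},{"rx":0,"ry":0,"rz":0,"tx":0,"ty":0,"tz":-20,"jaw":50},{"rx":0,"ry":0,"rz":0,"tx":0,"ty":0,"tz":-20,"jaw":50},{"rx":0,"ry":0,"rz":5.4,"tx":0,"ty":0,"tz":-20,"jaw":50},{"rx":0,"ry":0,"rz":5.4,"tx":0,"ty":0,"tz":-10,"jaw":50},{"rx":0,"ry":0,"rz":5.4,"tx":0,"ty":0,"tz":0,"jaw":50},{"rx":0,"ry":0,"rz":5.4,"tx":0,"ty":0,"tz":0,"jaw":50},{"rx":0,"ry":0,"rz":5.4,"tx":0,"ty":0,"tz":0,"jaw":50},{"rx":0,"ry":0,"rz":0,"tx":-3,"ty":15,"tz":0,"jaw":50},{"rx":0,"ry":0,"rz":0,"tx":-4.5,"ty":25,"tz":0,"jaw":50},{"rx":0,"ry":0,"rz":0,"tx":-4.5,"ty":25,"tz":0,"jaw":50},{"rx":0,"ry":0,"rz":0,"tx":-4.5,"ty":25,"tz":0,"jaw":50},{"rx":0,"ry":0,"rz":0,"tx":-4.5,"ty":25,"tz":0,"jaw":50},{"rx":0,"ry":0,"rz":0,"tx":-4.5,"ty":25,"tz":0,"jaw":50},{"rx":0,"ry":0,"rz":0,"tx":-4.5,"ty":25,"tz":0,"jaw":50},{"rx":0,"ry":0,"rz":0,"tx":-4,"ty":21,"tz":0,"jaw":50},{"rx":0,"ry":0,"rz":0,"tx":-3,"ty":15,"tz":0,"jaw":50},{"rx":0,"ry":0,"rz":0,"tx":0,"ty":0,"tz":0,"jaw":50},{"rx":0,"ry":0,"rz":0,"tx":0,"ty":0,"tz":0,"jaw":50},{"rx":0,"ry":0,"rz":0,"tx":0,"ty":0,"tz":0,"jaw":50}]'; python3 go.py m_white; cat > wv.py <<'E'
import sys,json
from fit import *
c=cam("wrist"); im=c["img"].copy(); p=json.load(open("poses.json"))
o=env.get_obs()
def ov(pts,x,y,yaw,z,col):
    t=np.radians(yaw); C,s=np.cos(t),np.sin(t); q=pts@np.array([[C,-s,0],[s,C,0],[0,0,1]]).T+[x,y,z]
    cv2.polylines(im,[np.round(proj(c,q[i])).astype(int) for i in ()],1,col)
    return proj(c,q)
bd=np.array([[-26,-28,9],[26,-28,9],[26,28,9],[-26,28,9]])/1e3; bo=np.array([[-68,-48,9],[68,-48,9],[68,48,9],[-68,48,9]])/1e3; ft=np.array([[-26,-28,31],[26,-28,31],[26,28,31],[-26,28,31]])/1e3
m=p[sys.argv[1]]
for a,col in((bo,(255,0,255)),(ft,(0,255,255))):
    cv2.polylines(im,[np.round(ov(a,m[0],m[1],m[2],0,col)).astype(int)],1,col,1)
save(im,sys.argv[2])
E
python3 wv.py m_white w2
```

```text
time_s: 6.05
tool_pos: [0.6436, 0.138, 0.1006]
tool_rot: [-179.9, -0.0, 80.2]
force: [-0.7, -0.3, -1.0]
grip_width: 0.0559
t 6.05 pos [0.6436 0.138  0.1006] rot [-1.7993e+02 -2.0000e-02  8.0250e+01] w 0.0559 F [-0.7 -0.3 -1. ]
q [-38.   27.   30.8  91.8 -14.8  65.5 -13.4]
rz 0.09 (rotate first) then tx -0.3 ty 1.1 ; yaw target 80.2 dist 1
```

View pics/w2.png

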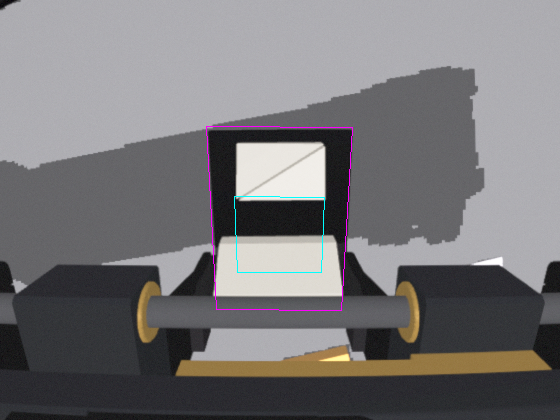

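The projected board and facet outlines sit on the module within about 2 px. The ridge is held with its roof edge up and parallel to the gap. Lowering it now.

```bash
python3 -m pendant '[{"rx":0,"ry":0,"rz":0,"tx":0,"ty":1,"tz":15,"jaw":50},{"rx":0,"ry":0,"rz":0,"tx":0,"ty":0,"tz":15,"jaw":50},{"rx":0,"ry":0,"rz":0,"tx":0,"ty":0,"tz":15,"jaw":50},{"rx":0,"ry":0,"rz":0,"tx":0,"ty":0,"tz":10,"jaw":50},{"rx":0,"ry":0,"rz":0,"tx":0,"ty":0,"tz":7,"jaw":50},{"rx":0,"ry":0,"rz":0,"tx":0,"ty":0,"tz":4,"jaw":50},{"rx":0,"ry":0,"rz":0,"tx":0,"ty":0,"tz":3,"jaw":50},{"rx":0,"ry":0,"rz":0,"tx":0,"ty":0,"tz":0,"jaw":50},{"rx":0,"ry":0,"rz":0,"tx":0,"ty":0,"tz":0,"jaw":50},{"rx":0,"ry":0,"rz":0,"tx":0,"ty":0,"tz":0,"jaw":50}]'; python3 go.py m_white
```

```text
time_s: 6.93
tool_pos: [0.6461, 0.1373, 0.0324]
tool_rot: [179.9, -0.0, 80.2]
force: [-0.2, -0.5, -0.7]
grip_width: 0.0557
t 6.93 pos [0.6461 0.1373 0.0324] rot [ 1.7993e+02 -4.0000e-02  8.0210e+01] w 0.0557 F [-0.2 -0.5 -0.7]
q [-36.7  31.3  29.3  94.3 -17.3  58.9 -11.7]
rz 0.06 (rotate first) then tx -0.1 ty -1.5 ; yaw target 80.2 dist 2
```

```bash
python3 -m pendant '[{"rx":0,"ry":0,"rz":0,"tx":0,"ty":-1,"tz":1.5,"jaw":50},{"rx":0,"ry":0,"rz":0,"tx":0,"ty":0,"tz":1,"jaw":50},{"rx":0,"ry":0,"rz":0,"tx":0,"ty":0,"tz":0,"jaw":50},{"rx":0,"ry":0,"rz":0,"tx":0,"ty":0,"tz":0,"jaw":50},{"rx":0,"ry":0,"rz":0,"tx":0,"ty":0,"tz":0,"jaw":70},{"rx":0,"ry":0,"rz":0,"tx":0,"ty":0,"tz":0,"jaw":70},{"rx":0,"ry":0,"rz":0,"tx":0,"ty":0,"tz":0,"jaw":70},{"rx":0,"ry":0,"rz":0,"tx":0,"ty":0,"tz":0,"jaw":70}]'; python3 go.py m_white
```

```text
time_s: 7.6
tool_pos: [0.6443, 0.1374, 0.0287]
tool_rot: [-180.0, 0.0, 80.2]
force: [-0.1, -0.1, -1.0]
grip_width: 0.0687
t 7.60 pos [0.6443 0.1374 0.0287] rot [-1.7998e+02  1.0000e-02  8.0220e+01] w 0.0687 F [-0.1 -0.1 -1. ]
q [-36.7  31.5  29.3  94.6 -17.4  58.6 -11.7]
rz 0.07 (rotate first) then tx 0.1 ty 0.3 ; yaw target 80.2 dist 0
```

```bash
python3 -m pendant '[{"rx":0,"ry":0,"rz":0,"tx":0,"ty":0,"tz":-10,"jaw":70},{"rx":0,"ry":0,"rz":0,"tx":0,"ty":0,"tz":-25,"jaw":70},{"rx":0,"ry":0,"rz":0,"tx":0,"ty":0,"tz":-30,"jaw":87},{"rx":0,"ry":0,"rz":0,"tx":0,"ty":0,"tz":-20,"jaw":87},{"rx":0,"ry":0,"rz":0,"tx":0,"ty":0,"tz":-5,"jaw":87},{"rx":0,"ry":0,"rz":0,"tx":0,"ty":0,"tz":0,"jaw":87},{"rx":0,"ry":0,"rz":0,"tx":0,"ty":0,"tz":0,"jaw":87}]'; python3 go.py r_walnut; python3 wv.py m_white w3
```

```text
time_s: 8.18
tool_pos: [0.6441, 0.1374, 0.1187]
tool_rot: [-180.0, -0.0, 80.2]
force: [-0.1, 0.3, -0.3]
grip_width: 0.0861
t 8.18 pos [0.6441 0.1374 0.1187] rot [-1.7997e+02 -1.0000e-02  8.0220e+01] w 0.0861 F [-0.1  0.3 -0.3]
q [-38.3  26.   31.3  90.8 -14.3  67.2 -13.8]
rz 1.84 (rotate first) then tx -86.0 ty -194.8 ; yaw target 78.4 dist 213
```

View pics/w3.png

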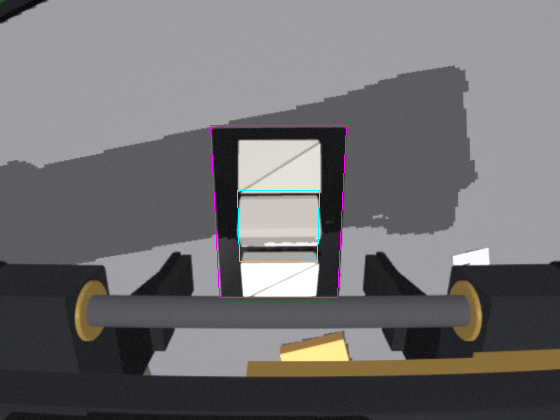

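The white ridge sits centred and flush in its gap, and the module has not moved. Next is the walnut ridge.

```bash
python3 -m pendant '[{"rx":0,"ry":0,"rz":1.8,"tx":0,"ty":0,"tz":0,"jaw":87},{"rx":0,"ry":0,"rz":0,"tx":-8,"ty":-20,"tz":0,"jaw":87},{"rx":0,"ry":0,"rz":0,"tx":-13,"ty":-30,"tz":0,"jaw":87},{"rx":0,"ry":0,"rz":0,"tx":-13,"ty":-30,"tz":0,"jaw":87},{"rx":0,"ry":0,"rz":0,"tx":-13,"ty":-30,"tz":0,"jaw":87},{"rx":0,"ry":0,"rz":0,"tx":-13,"ty":-30,"tz":0,"jaw":87},{"rx":0,"ry":0,"rz":0,"tx":-13,"ty":-30,"tz":10,"jaw":87},{"rx":0,"ry":0,"rz":0,"tx":-8,"ty":-15,"tz":20,"jaw":87},{"rx":0,"ry":0,"rz":0,"tx":-5,"ty":-10,"tz":19,"jaw":87},{"rx":0,"ry":0,"rz":0,"tx":0,"ty":0,"tz":0,"jaw":87},{"rx":0,"ry":0,"rz":0,"tx":0,"ty":0,"tz":0,"jaw":87},{"rx":0,"ry":0,"rz":0,"tx":0,"ty":0,"tz":0,"jaw":87},{"rx":0,"ry":0,"rz":0,"tx":0,"ty":0,"tz":0,"jaw":87}]'; python3 go.py r_walnut
```

```text
time_s: 9.32
tool_pos: [0.438, 0.0926, 0.071]
tool_rot: [179.9, -0.0, 78.4]
force: [0.4, -0.8, -0.3]
grip_width: 0.0872
t 9.32 pos [0.438  0.0926 0.071 ] rot [ 1.7988e+02 -3.0000e-02  7.8410e+01] w 0.0872 F [ 0.4 -0.8 -0.3]
q [-47.5   2.3  33.  122.7  -1.5  55.3 -25.3]
rz 0.03 (rotate first) then tx -0.6 ty -1.9 ; yaw target 78.4 dist 2
```

```bash
python3 -m pendant '[{"rx":0,"ry":0,"rz":0,"tx":-0.6,"ty":-1.5,"tz":17,"jaw":87},{"rx":0,"ry":0,"rz":0,"tx":0,"ty":0,"tz":17,"jaw":87},{"rx":0,"ry":0,"rz":0,"tx":0,"ty":0,"tz":11,"jaw":87},{"rx":0,"ry":0,"rz":0,"tx":0,"ty":0,"tz":5,"jaw":87},{"rx":0,"ry":0,"rz":0,"tx":0,"ty":0,"tz":0,"jaw":87},{"rx":0,"ry":0,"rz":0,"tx":0,"ty":0,"tz":0,"jaw":87},{"rx":0,"ry":0,"rz":0,"tx":0,"ty":0,"tz":0,"jaw":50},{"rx":0,"ry":0,"rz":0,"tx":0,"ty":0,"tz":0,"jaw":50},{"rx":0,"ry":0,"rz":0,"tx":0,"ty":0,"tz":0,"jaw":50},{"rx":0,"ry":0,"rz":0,"tx":0,"ty":0,"tz":0,"jaw":50},{"rx":0,"ry":0,"rz":0,"tx":0,"ty":0,"tz":0,"jaw":50},{"rx":0,"ry":0,"rz":0,"tx":0,"ty":0,"tz":0,"jaw":50},{"rx":0,"ry":0,"rz":0,"tx":0,"ty":0,"tz":0,"jaw":50},{"rx":0,"ry":0,"rz":0,"tx":0,"ty":0,"tz":0,"jaw":50}]'; python3 go.py m_walnut
```

```text
time_s: 10.48
tool_pos: [0.4348, 0.0921, 0.0203]
tool_rot: [180.0, -0.0, 78.4]
force: [0.3, 0.4, 1.9]
grip_width: 0.0558
t 10.48 pos [0.4348 0.0921 0.0203] rot [ 1.7998e+02 -2.0000e-02  7.8420e+01] w 0.0558 F [0.3 0.4 1.9]
q [-46.7   7.5  33.  125.2  -5.4  48.6 -21.9]
rz -11.36 (rotate first) then tx -249.0 ty 214.6 ; yaw target 89.8 dist 329
```

```bash
python3 -m pendant '[{"rx":0,"ry":0,"rz":0,"tx":0,"ty":0,"tz":-10,"jaw":50},{"rx":0,"ry":0,"rz":0,"tx":0,"ty":0,"tz":-20,"jaw":50},{"rx":0,"ry":0,"rz":0,"tx":0,"ty":0,"tz":-20,"jaw":50},{"rx":0,"ry":0,"rz":-3.8,"tx":0,"ty":0,"tz":-20,"jaw":50},{"rx":0,"ry":0,"rz":-3.8,"tx":0,"ty":0,"tz":-15,"jaw":50},{"rx":0,"ry":0,"rz":-3.8,"tx":0,"ty":0,"tz":0,"jaw":50},{"rx":0,"ry":0,"rz":0,"tx":-12,"ty":10,"tz":0,"jaw":50},{"rx":0,"ry":0,"rz":0,"tx":-20,"ty":17,"tz":0,"jaw":50},{"rx":0,"ry":0,"rz":0,"tx":-25,"ty":22,"tz":0,"jaw":50},{"rx":0,"ry":0,"rz":0,"tx":-25,"ty":22,"tz":0,"jaw":50},{"rx":0,"ry":0,"rz":0,"tx":-25,"ty":22,"tz":0,"jaw":50},{"rx":0,"ry":0,"rz":0,"tx":-25,"ty":22,"tz":0,"jaw":50},{"rx":0,"ry":0,"rz":0,"tx":-25,"ty":22,"tz":0,"jaw":50},{"rx":0,"ry":0,"rz":0,"tx":-25,"ty":22,"tz":0,"jaw":50},{"rx":0,"ry":0,"rz":0,"tx":-25,"ty":22,"tz":0,"jaw":50},{"rx":0,"ry":0,"rz":0,"tx":-20,"ty":17,"tz":0,"jaw":50},{"rx":0,"ry":0,"rz":0,"tx":-15,"ty":11,"tz":0,"jaw":50},{"rx":0,"ry":0,"rz":0,"tx":-7,"ty":5.6,"tz":0,"jaw":50},{"rx":0,"ry":0,"rz":0,"tx":0,"ty":0,"tz":0,"jaw":50},{"rx":0,"ry":0,"rz":0,"tx":0,"ty":0,"tz":0,"jaw":50}]'; python3 go.py m_walnut;  python3 wv.py m_walnut w4
```

```text
time_s: 12.15
tool_pos: [0.6479, -0.1572, 0.105]
tool_rot: [-179.9, -0.0, 89.8]
force: [-0.1, -0.5, -0.6]
grip_width: 0.0562
t 12.15 pos [ 0.6479 -0.1572  0.105 ] rot [-1.7994e+02 -5.0000e-02  8.9800e+01] w 0.0562 F [-0.1 -0.5 -0.6]
q [-18.6  29.9  40.3  90.5 -20.5  67.3  25.8]
rz 0.02 (rotate first) then tx -0.6 ty 0.5 ; yaw target 89.8 dist 1
```

View pics/w4.png

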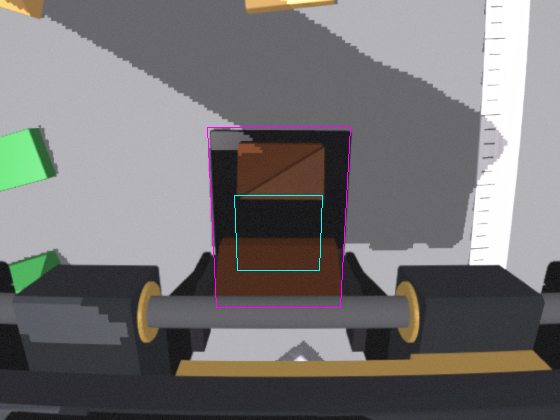

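The walnut module appears about 2–3 px lower in the image than projected (roughly 1.5 mm toward tool −x), so I'm adding that to the correction.

```bash
python3 -m pendant '[{"rx":0,"ry":0,"rz":0,"tx":-1.8,"ty":0.8,"tz":15,"jaw":50},{"rx":0,"ry":0,"rz":0,"tx":0,"ty":0,"tz":15,"jaw":50},{"rx":0,"ry":0,"rz":0,"tx":0,"ty":0,"tz":15,"jaw":50},{"rx":0,"ry":0,"rz":0,"tx":0,"ty":0,"tz":12,"jaw":50},{"rx":0,"ry":0,"rz":0,"tx":0,"ty":0,"tz":8,"jaw":50},{"rx":0,"ry":0,"rz":0,"tx":0,"ty":0,"tz":5,"jaw":50},{"rx":0,"ry":0,"rz":0,"tx":0,"ty":0,"tz":3,"jaw":50},{"rx":0,"ry":0,"rz":0,"tx":0,"ty":0,"tz":0,"jaw":50},{"rx":0,"ry":0,"rz":0,"tx":0,"ty":0,"tz":0,"jaw":50},{"rx":0,"ry":0,"rz":0,"tx":0,"ty":0,"tz":0,"jaw":50}]'; python3 go.py m_walnut
```

```text
time_s: 13.03
tool_pos: [0.6498, -0.1598, 0.0328]
tool_rot: [179.9, 0.0, 89.8]
force: [0.6, 0.7, -0.5]
grip_width: 0.0559
t 13.03 pos [ 0.6498 -0.1598  0.0328] rot [1.7992e+02 1.0000e-02 8.9810e+01] w 0.0559 F [ 0.6  0.7 -0.5]
q [-16.8  34.5  38.1  93.1 -23.6  60.6  28. ]
rz 0.03 (rotate first) then tx 2.0 ty -1.4 ; yaw target 89.8 dist 2
```

```bash
python3 -m pendant '[{"rx":0,"ry":0,"rz":0,"tx":0.6,"ty":-0.6,"tz":1.5,"jaw":50},{"rx":0,"ry":0,"rz":0,"tx":0,"ty":0,"tz":1,"jaw":50},{"rx":0,"ry":0,"rz":0,"tx":0,"ty":0,"tz":0.5,"jaw":50},{"rx":0,"ry":0,"rz":0,"tx":0,"ty":0,"tz":0,"jaw":50},{"rx":0,"ry":0,"rz":0,"tx":0,"ty":0,"tz":0,"jaw":50},{"rx":0,"ry":0,"rz":0,"tx":0,"ty":0,"tz":0,"jaw":70},{"rx":0,"ry":0,"rz":0,"tx":0,"ty":0,"tz":0,"jaw":70},{"rx":0,"ry":0,"rz":0,"tx":0,"ty":0,"tz":0,"jaw":70},{"rx":0,"ry":0,"rz":0,"tx":0,"ty":0,"tz":0,"jaw":70}]'; python3 go.py m_walnut
python3 -m pendant '[{"rx":0,"ry":0,"rz":0,"tx":0,"ty":0,"tz":-10,"jaw":70},{"rx":0,"ry":0,"rz":0,"tx":0,"ty":0,"tz":-25,"jaw":70},{"rx":0,"ry":0,"rz":0,"tx":0,"ty":0,"tz":-30,"jaw":87},{"rx":0,"ry":0,"rz":0,"tx":0,"ty":0,"tz":-20,"jaw":87},{"rx":0,"ry":0,"rz":0,"tx":0,"ty":0,"tz":-5,"jaw":87},{"rx":0,"ry":0,"rz":0,"tx":0,"ty":0,"tz":0,"jaw":87},{"rx":0,"ry":0,"rz":0,"tx":0,"ty":0,"tz":0,"jaw":87},{"rx":0,"ry":0,"rz":0,"tx":0,"ty":0,"tz":0,"jaw":87}]'; python3 go.py r_natural; python3 go.py r_green; python3 wv.py m_walnut w5
```

```text
time_s: 13.78
tool_pos: [0.6486, -0.1589, 0.0289]
tool_rot: [-180.0, 0.0, 89.8]
force: [0.9, 0.7, 0.3]
grip_width: 0.0684
t 13.78 pos [ 0.6486 -0.1589  0.0289] rot [-179.99    0.     89.82] w 0.0684 F [0.9 0.7 0.3]
q [-16.8  34.6  38.   93.4 -23.7  60.3  28.1]
rz 0.04 (rotate first) then tx 1.1 ty -0.2 ; yaw target 89.8 dist 1
time_s: 14.45
tool_pos: [0.6476, -0.1584, 0.1175]
tool_rot: [-179.9, -0.0, 89.8]
force: [-0.1, 1.0, -0.3]
grip_width: 0.0867
t 14.45 pos [ 0.6476 -0.1584  0.1175] rot [-1.7986e+02 -4.0000e-02  8.9830e+01] w 0.0867 F [-0.1  1.  -0.3]
q [-18.7  29.3  40.7  89.7 -20.   68.6  25.6]
rz 18.49 (rotate first) then tx 104.1 ty -226.3 ; yaw target 71.3 dist 249
t 14.45 pos [ 0.6476 -0.1584  0.1175] rot [-1.7986e+02 -4.0000e-02  8.9830e+01] w 0.0867 F [-0.1  1.  -0.3]
q [-18.7  29.3  40.7  89.7 -20.   68.6  25.6]
rz -17.25 (rotate first) then tx 14.0 ty -203.7 ; yaw target 107.1 dist 204
```

View pics/w5.png

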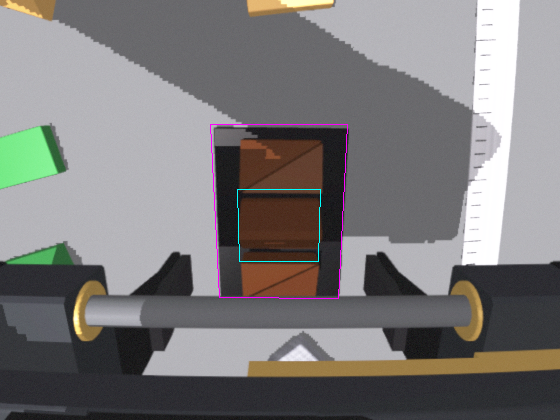

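The walnut ridge is centred and flush. The natural ridge is next, the gable at top-view pixel (268,222), 32 mm high. The natural slat at (272,143) is only 12 mm high.

```bash
python3 -m pendant '[{"rx":0,"ry":0,"rz":6.2,"tx":0,"ty":0,"tz":0,"jaw":87},{"rx":0,"ry":0,"rz":6.2,"tx":0,"ty":0,"tz":0,"jaw":87},{"rx":0,"ry":0,"rz":6.1,"tx":0,"ty":0,"tz":0,"jaw":87},{"rx":0,"ry":0,"rz":0,"tx":9,"ty":-20,"tz":0,"jaw":87},{"rx":0,"ry":0,"rz":0,"tx":14,"ty":-30,"tz":0,"jaw":87},{"rx":0,"ry":0,"rz":0,"tx":14,"ty":-30,"tz":0,"jaw":87},{"rx":0,"ry":0,"rz":0,"tx":14,"ty":-30,"tz":0,"jaw":87},{"rx":0,"ry":0,"rz":0,"tx":14,"ty":-30,"tz":0,"jaw":87},{"rx":0,"ry":0,"rz":0,"tx":14,"ty":-30,"tz":0,"jaw":87},{"rx":0,"ry":0,"rz":0,"tx":13,"ty":-30,"tz":8,"jaw":87},{"rx":0,"ry":0,"rz":0,"tx":8,"ty":-16,"tz":20,"jaw":87},{"rx":0,"ry":0,"rz":0,"tx":4,"ty":-10,"tz":19,"jaw":87},{"rx":0,"ry":0,"rz":0,"tx":0,"ty":0,"tz":0,"jaw":87},{"rx":0,"ry":0,"rz":0,"tx":0,"ty":0,"tz":0,"jaw":87},{"rx":0,"ry":0,"rz":0,"tx":0,"ty":0,"tz":0,"jaw":87},{"rx":0,"ry":0,"rz":0,"tx":0,"ty":0,"tz":0,"jaw":87}]'; python3 go.py r_natural; python3 - <<'E'
from h import *
save(cam("wrist")["img"],"w6")
E
```

```text
time_s: 15.83
tool_pos: [0.4694, 0.011, 0.073]
tool_rot: [179.9, -0.0, 71.2]
force: [1.3, 0.1, -0.4]
grip_width: 0.0872
t 15.83 pos [0.4694 0.011  0.073 ] rot [179.88  -0.    71.22] w 0.0872 F [ 1.3  0.1 -0.4]
q [-48.4   5.9  46.1 120.2  -5.1  55.8 -18.3]
rz -0.11 (rotate first) then tx 0.7 ty -3.2 ; yaw target 71.3 dist 3
```

View pics/w6.png

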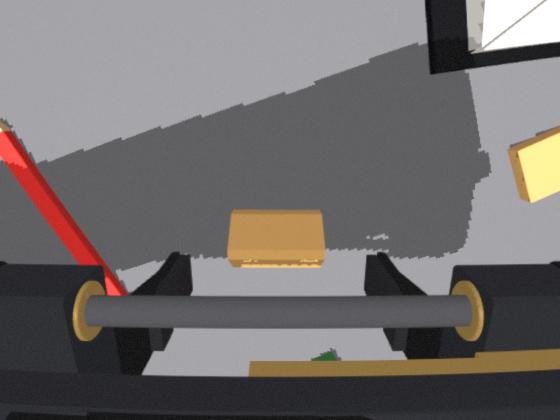

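The natural ridge shows as a gable between the jaws at (276,238), slightly left, which agrees with the planned small −ty. Descending to grip.

```bash
python3 -m pendant '[{"rx":0,"ry":0,"rz":0,"tx":0.6,"ty":-2.5,"tz":17,"jaw":87},{"rx":0,"ry":0,"rz":0,"tx":0,"ty":0,"tz":17,"jaw":87},{"rx":0,"ry":0,"rz":0,"tx":0,"ty":0,"tz":12,"jaw":87},{"rx":0,"ry":0,"rz":0,"tx":0,"ty":0,"tz":5,"jaw":87},{"rx":0,"ry":0,"rz":0,"tx":0,"ty":0,"tz":0,"jaw":87},{"rx":0,"ry":0,"rz":0,"tx":0,"ty":0,"tz":0,"jaw":87},{"rx":0,"ry":0,"rz":0,"tx":0,"ty":0,"tz":0,"jaw":50},{"rx":0,"ry":0,"rz":0,"tx":0,"ty":0,"tz":0,"jaw":50},{"rx":0,"ry":0,"rz":0,"tx":0,"ty":0,"tz":0,"jaw":50},{"rx":0,"ry":0,"rz":0,"tx":0,"ty":0,"tz":0,"jaw":50},{"rx":0,"ry":0,"rz":0,"tx":0,"ty":0,"tz":0,"jaw":50},{"rx":0,"ry":0,"rz":0,"tx":0,"ty":0,"tz":0,"jaw":50},{"rx":0,"ry":0,"rz":0,"tx":0,"ty":0,"tz":0,"jaw":50},{"rx":0,"ry":0,"rz":0,"tx":0,"ty":0,"tz":0,"jaw":50}]'; python3 go.py m_natural
```

```text
time_s: 17.05
tool_pos: [0.466, 0.0135, 0.0213]
tool_rot: [180.0, -0.0, 71.3]
force: [0.5, -0.3, 2.2]
grip_width: 0.0557
t 17.05 pos [0.466  0.0135 0.0213] rot [ 1.7997e+02 -3.0000e-02  7.1320e+01] w 0.0557 F [ 0.5 -0.3  2.2]
q [-46.5  11.7  44.9 122.7 -10.9  49.5 -13.7]
rz -17.50 (rotate first) then tx -392.3 ty 34.5 ; yaw target 88.8 dist 394
```

```bash
python3 -m pendant '[{"rx":0,"ry":0,"rz":0,"tx":0,"ty":0,"tz":-10,"jaw":50},{"rx":0,"ry":0,"rz":0,"tx":0,"ty":0,"tz":-20,"jaw":50},{"rx":0,"ry":0,"rz":-3.5,"tx":0,"ty":0,"tz":-20,"jaw":50},{"rx":0,"ry":0,"rz":-3.5,"tx":0,"ty":0,"tz":-20,"jaw":50},{"rx":0,"ry":0,"rz":-3.5,"tx":0,"ty":0,"tz":-15,"jaw":50},{"rx":0,"ry":0,"rz":-3.5,"tx":0,"ty":0,"tz":0,"jaw":50},{"rx":0,"ry":0,"rz":-3.5,"tx":0,"ty":0,"tz":0,"jaw":50},{"rx":0,"ry":0,"rz":0,"tx":-15,"ty":2,"tz":0,"jaw":50},{"rx":0,"ry":0,"rz":0,"tx":-25,"ty":2,"tz":0,"jaw":50},{"rx":0,"ry":0,"rz":0,"tx":-30,"ty":3,"tz":0,"jaw":50},{"rx":0,"ry":0,"rz":0,"tx":-30,"ty":3,"tz":0,"jaw":50},{"rx":0,"ry":0,"rz":0,"tx":-30,"ty":3,"tz":0,"jaw":50},{"rx":0,"ry":0,"rz":0,"tx":-30,"ty":3,"tz":0,"jaw":50},{"rx":0,"ry":0,"rz":0,"tx":-30,"ty":3,"tz":0,"jaw":50},{"rx":0,"ry":0,"rz":0,"tx":-30,"ty":3,"tz":0,"jaw":50},{"rx":0,"ry":0,"rz":0,"tx":-30,"ty":3,"tz":0,"jaw":50},{"rx":0,"ry":0,"rz":0,"tx":-25,"ty":3,"tz":0,"jaw":50},{"rx":0,"ry":0,"rz":0,"tx":-15,"ty":1,"tz":0,"jaw":50},{"rx":0,"ry":0,"rz":0,"tx":0,"ty":0,"tz":0,"jaw":50},{"rx":0,"ry":0,"rz":0,"tx":0,"ty":0,"tz":0,"jaw":50}]'; python3 go.py m_natural
```

```text
time_s: 18.72
tool_pos: [0.488, -0.2777, 0.1063]
tool_rot: [-180.0, -0.0, 88.7]
force: [0.5, 0.4, -0.7]
grip_width: 0.0557
t 18.72 pos [ 0.488  -0.2777  0.1063] rot [-1.7996e+02 -1.0000e-02  8.8690e+01] w 0.0557 F [ 0.5  0.4 -0.7]
q [-19.2  19.7  54.5 106.3 -17.9  63.2  40.6]
rz -0.13 (rotate first) then tx -101.6 ty 6.4 ; yaw target 88.8 dist 102
```

```bash
python3 -m pendant '[{"rx":0,"ry":0,"rz":0,"tx":-15,"ty":1,"tz":0,"jaw":50},{"rx":0,"ry":0,"rz":0,"tx":-25,"ty":1,"tz":0,"jaw":50},{"rx":0,"ry":0,"rz":0,"tx":-25,"ty":1.4,"tz":0,"jaw":50},{"rx":0,"ry":0,"rz":0,"tx":-22,"ty":1,"tz":0,"jaw":50},{"rx":0,"ry":0,"rz":0,"tx":-14,"ty":1,"tz":0,"jaw":50},{"rx":0,"ry":0,"rz":0,"tx":0,"ty":0,"tz":0,"jaw":50},{"rx":0,"ry":0,"rz":0,"tx":0,"ty":0,"tz":0,"jaw":50},{"rx":0,"ry":0,"rz":0,"tx":0,"ty":0,"tz":0,"jaw":50}]'; python3 go.py m_natural; python3 wv.py m_natural w7
```

```text
time_s: 19.38
tool_pos: [0.4926, -0.3758, 0.1058]
tool_rot: [-180.0, -0.1, 88.9]
force: [0.4, -0.8, -0.5]
grip_width: 0.0557
t 19.38 pos [ 0.4926 -0.3758  0.1058] rot [-1.7999e+02 -1.3000e-01  8.8940e+01] w 0.0557 F [ 0.4 -0.8 -0.5]
q [ -5.7  27.7  52.2  97.9 -23.7  66.3  52.1]
rz 0.12 (rotate first) then tx -3.7 ty -0.2 ; yaw target 88.8 dist 4
```

View pics/w7.png

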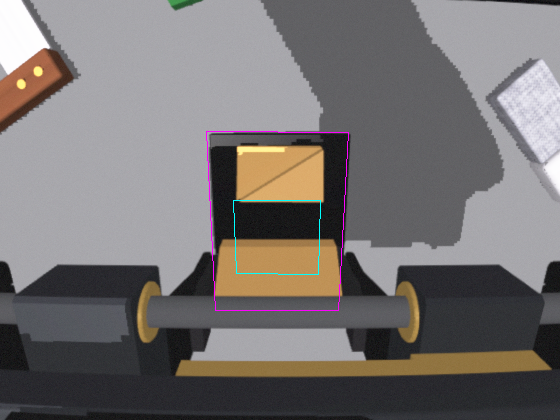

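The outline agrees within about 2–3 px (about 1–1.5 mm). I include that small shift and lower.

```bash
python3 -m pendant '[{"rx":0,"ry":0,"rz":0,"tx":-4.2,"ty":0.6,"tz":10,"jaw":50},{"rx":0,"ry":0,"rz":0,"tx":0,"ty":0,"tz":15,"jaw":50},{"rx":0,"ry":0,"rz":0,"tx":0,"ty":0,"tz":15,"jaw":50},{"rx":0,"ry":0,"rz":0,"tx":0,"ty":0,"tz":10,"jaw":50},{"rx":0,"ry":0,"rz":0,"tx":0,"ty":0,"tz":0,"jaw":50},{"rx":0,"ry":0,"rz":0,"tx":0,"ty":0,"tz":0,"jaw":50},{"rx":0,"ry":0,"rz":0,"tx":0,"ty":0,"tz":0,"jaw":50}]'; python3 go.py m_natural
```

```text
time_s: 20.02
tool_pos: [0.4924, -0.3828, 0.0561]
tool_rot: [-180.0, 0.0, 88.8]
force: [-0.0, -0.3, -0.6]
grip_width: 0.0558
t 20.02 pos [ 0.4924 -0.3828  0.0561] rot [-1.7999e+02  2.0000e-02  8.8800e+01] w 0.0558 F [-0.  -0.3 -0.6]
q [ -3.2  31.4  49.9  99.5 -26.9  61.8  54.4]
rz -0.02 (rotate first) then tx 3.3 ty -0.1 ; yaw target 88.8 dist 3
```

```bash
python3 -m pendant '[{"rx":0,"ry":0,"rz":0,"tx":2,"ty":0.3,"tz":9,"jaw":50},{"rx":0,"ry":0,"rz":0,"tx":0,"ty":0,"tz":8,"jaw":50},{"rx":0,"ry":0,"rz":0,"tx":0,"ty":0,"tz":4,"jaw":50},{"rx":0,"ry":0,"rz":0,"tx":0,"ty":0,"tz":3,"jaw":50},{"rx":0,"ry":0,"rz":0,"tx":0,"ty":0,"tz":1,"jaw":50},{"rx":0,"ry":0,"rz":0,"tx":0,"ty":0,"tz":0,"jaw":50},{"rx":0,"ry":0,"rz":0,"tx":0,"ty":0,"tz":0,"jaw":50},{"rx":0,"ry":0,"rz":0,"tx":0,"ty":0,"tz":0,"jaw":50}]'; python3 go.py m_natural
```

```text
time_s: 20.68
tool_pos: [0.493, -0.3807, 0.0313]
tool_rot: [180.0, 0.0, 88.8]
force: [-0.3, 0.4, -0.7]
grip_width: 0.056
t 20.68 pos [ 0.493  -0.3807  0.0313] rot [1.7997e+02 2.0000e-02 8.8820e+01] w 0.0560 F [-0.3  0.4 -0.7]
q [ -2.5  33.   48.7 100.6 -28.3  59.5  55.3]
rz -0.00 (rotate first) then tx 1.2 ty -0.7 ; yaw target 88.8 dist 1
```

```bash
python3 -m pendant '[{"rx":0,"ry":0,"rz":0,"tx":0,"ty":0,"tz":1,"jaw":50},{"rx":0,"ry":0,"rz":0,"tx":0,"ty":0,"tz":0.6,"jaw":50},{"rx":0,"ry":0,"rz":0,"tx":0,"ty":0,"tz":0,"jaw":50},{"rx":0,"ry":0,"rz":0,"tx":0,"ty":0,"tz":0,"jaw":50},{"rx":0,"ry":0,"rz":0,"tx":0,"ty":0,"tz":0,"jaw":70},{"rx":0,"ry":0,"rz":0,"tx":0,"ty":0,"tz":0,"jaw":70},{"rx":0,"ry":0,"rz":0,"tx":0,"ty":0,"tz":0,"jaw":70},{"rx":0,"ry":0,"rz":0,"tx":0,"ty":0,"tz":0,"jaw":70}]'; python3 go.py m_natural
python3 -m pendant '[{"rx":0,"ry":0,"rz":0,"tx":0,"ty":0,"tz":-10,"jaw":70},{"rx":0,"ry":0,"rz":0,"tx":0,"ty":0,"tz":-25,"jaw":70},{"rx":0,"ry":0,"rz":0,"tx":0,"ty":0,"tz":-30,"jaw":87},{"rx":0,"ry":0,"rz":0,"tx":0,"ty":0,"tz":-20,"jaw":87},{"rx":0,"ry":0,"rz":0,"tx":0,"ty":0,"tz":-5,"jaw":87},{"rx":0,"ry":0,"rz":0,"tx":0,"ty":0,"tz":0,"jaw":87},{"rx":0,"ry":0,"rz":0,"tx":0,"ty":0,"tz":0,"jaw":87},{"rx":0,"ry":0,"rz":0,"tx":0,"ty":0,"tz":0,"jaw":87}]'; python3 go.py r_green; python3 wv.py m_natural w8
```

```text
time_s: 21.35
tool_pos: [0.4928, -0.3803, 0.0292]
tool_rot: [-180.0, -0.0, 88.8]
force: [-0.3, 0.1, -0.7]
grip_width: 0.0682
t 21.35 pos [ 0.4928 -0.3803  0.0292] rot [-1.7999e+02 -1.0000e-02  8.8820e+01] w 0.0682 F [-0.3  0.1 -0.7]
q [ -2.4  33.1  48.6 100.6 -28.4  59.3  55.3]
rz 0.00 (rotate first) then tx 0.8 ty -0.4 ; yaw target 88.8 dist 1
time_s: 22.02
tool_pos: [0.4922, -0.3796, 0.1181]
tool_rot: [-179.9, -0.1, 88.8]
force: [-0.1, 0.2, -0.4]
grip_width: 0.0864
t 22.02 pos [ 0.4922 -0.3796  0.1181] rot [-1.799e+02 -8.000e-02  8.883e+01] w 0.0864 F [-0.1  0.2 -0.4]
q [ -5.7  27.3  52.7  96.9 -23.2  67.6  51.8]
rz -18.25 (rotate first) then tx 179.8 ty 9.9 ; yaw target 107.1 dist 180
```

View pics/w8.png

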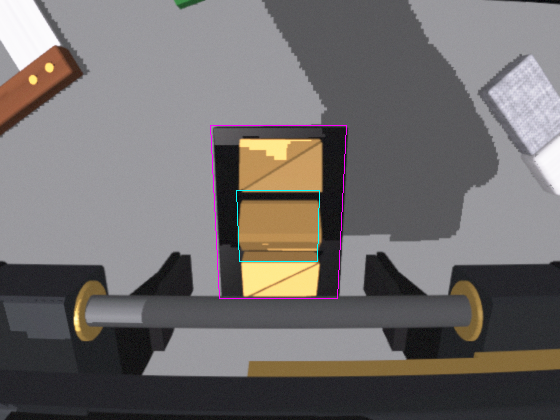

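The natural ridge is in its gap and flush. It sits slightly toward one facet, and I'll check that in the final top view. Next is the green ridge at top-view pixel (363,231), 32 mm high; the slat at (321,229) is 12 mm high.

```bash
python3 -m pendant '[{"rx":0,"ry":0,"rz":-6.1,"tx":0,"ty":0,"tz":0,"jaw":87},{"rx":0,"ry":0,"rz":-6.1,"tx":0,"ty":0,"tz":0,"jaw":87},{"rx":0,"ry":0,"rz":-6,"tx":0,"ty":0,"tz":0,"jaw":87},{"rx":0,"ry":0,"rz":0,"tx":18,"ty":1,"tz":0,"jaw":87},{"rx":0,"ry":0,"rz":0,"tx":28,"ty":2,"tz":0,"jaw":87},{"rx":0,"ry":0,"rz":0,"tx":30,"ty":2,"tz":0,"jaw":87},{"rx":0,"ry":0,"rz":0,"tx":30,"ty":2,"tz":0,"jaw":87},{"rx":0,"ry":0,"rz":0,"tx":30,"ty":2,"tz":8,"jaw":87},{"rx":0,"ry":0,"rz":0,"tx":27,"ty":1,"tz":20,"jaw":87},{"rx":0,"ry":0,"rz":0,"tx":17,"ty":0,"tz":19,"jaw":87},{"rx":0,"ry":0,"rz":0,"tx":0,"ty":0,"tz":0,"jaw":87},{"rx":0,"ry":0,"rz":0,"tx":0,"ty":0,"tz":0,"jaw":87},{"rx":0,"ry":0,"rz":0,"tx":0,"ty":0,"tz":0,"jaw":87},{"rx":0,"ry":0,"rz":0,"tx":0,"ty":0,"tz":0,"jaw":87}]'; python3 go.py r_green; python3 - <<'E'
from h import *
save(cam("wrist")["img"],"w9")
E
```

```text
time_s: 23.23
tool_pos: [0.4504, -0.2071, 0.0732]
tool_rot: [180.0, 0.1, 106.9]
force: [0.7, -0.5, -0.1]
grip_width: 0.087
t 23.23 pos [ 0.4504 -0.2071  0.0732] rot [1.7995e+02 1.0000e-01 1.0692e+02] w 0.0870 F [ 0.7 -0.5 -0.1]
q [-24.5  10.8  50.2 116.8  -9.9  56.5  47.7]
rz -0.15 (rotate first) then tx 2.6 ty -0.8 ; yaw target 107.1 dist 3
```

View pics/w9.png

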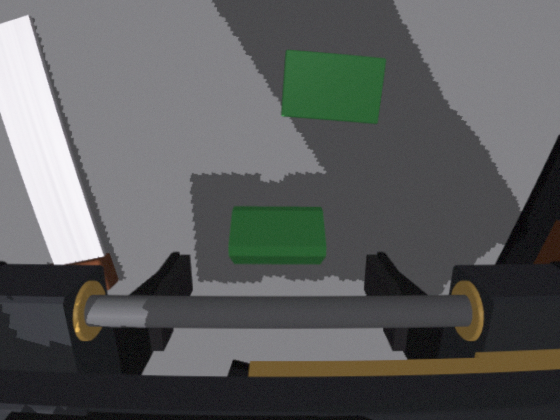

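The gable-shaped green ridge lies between the jaws at (278,235), and the flat slat at (333,87) is well clear.

```bash
python3 -m pendant '[{"rx":0,"ry":0,"rz":0,"tx":2,"ty":-0.8,"tz":17,"jaw":87},{"rx":0,"ry":0,"rz":0,"tx":0,"ty":0,"tz":17,"jaw":87},{"rx":0,"ry":0,"rz":0,"tx":0,"ty":0,"tz":12,"jaw":87},{"rx":0,"ry":0,"rz":0,"tx":0,"ty":0,"tz":5,"jaw":87},{"rx":0,"ry":0,"rz":0,"tx":0,"ty":0,"tz":0,"jaw":87},{"rx":0,"ry":0,"rz":0,"tx":0,"ty":0,"tz":0,"jaw":87},{"rx":0,"ry":0,"rz":0,"tx":0,"ty":0,"tz":0,"jaw":50},{"rx":0,"ry":0,"rz":0,"tx":0,"ty":0,"tz":0,"jaw":50},{"rx":0,"ry":0,"rz":0,"tx":0,"ty":0,"tz":0,"jaw":50},{"rx":0,"ry":0,"rz":0,"tx":0,"ty":0,"tz":0,"jaw":50},{"rx":0,"ry":0,"rz":0,"tx":0,"ty":0,"tz":0,"jaw":50},{"rx":0,"ry":0,"rz":0,"tx":0,"ty":0,"tz":0,"jaw":50},{"rx":0,"ry":0,"rz":0,"tx":0,"ty":0,"tz":0,"jaw":50},{"rx":0,"ry":0,"rz":0,"tx":0,"ty":0,"tz":0,"jaw":50}]'; python3 go.py r_green; python3 go.py m_green
```

```text
time_s: 24.45
tool_pos: [0.4486, -0.2036, 0.0216]
tool_rot: [180.0, -0.0, 107.0]
force: [-0.7, 0.7, 1.3]
grip_width: 0.0559
t 24.45 pos [ 0.4486 -0.2036  0.0216] rot [ 1.7998e+02 -1.0000e-02  1.0702e+02] w 0.0559 F [-0.7  0.7  1.3]
q [-21.8  16.3  48.  119.2 -15.6  50.8  52.1]
rz -0.05 (rotate first) then tx -1.2 ty -0.0 ; yaw target 107.1 dist 1
t 24.45 pos [ 0.4486 -0.2036  0.0216] rot [ 1.7998e+02 -1.0000e-02  1.0702e+02] w 0.0559 F [-0.7  0.7  1.3]
q [-21.8  16.3  48.  119.2 -15.6  50.8  52.1]
rz 7.07 (rotate first) then tx 573.4 ty 150.9 ; yaw target 100.0 dist 593
```

```bash
python3 -m pendant '[{"rx":0,"ry":0,"rz":0,"tx":0,"ty":0,"tz":-10,"jaw":50},{"rx":0,"ry":0,"rz":0,"tx":0,"ty":0,"tz":-20,"jaw":50},{"rx":0,"ry":0,"rz":3.5,"tx":0,"ty":0,"tz":-25,"jaw":50},{"rx":0,"ry":0,"rz":3.5,"tx":0,"ty":0,"tz":-20,"jaw":50},{"rx":0,"ry":0,"rz":0,"tx":0,"ty":0,"tz":-10,"jaw":50},{"rx":0,"ry":0,"rz":0,"tx":14,"ty":4,"tz":0,"jaw":50},{"rx":0,"ry":0,"rz":0,"tx":24,"ty":6,"tz":0,"jaw":50},{"rx":0,"ry":0,"rz":0,"tx":30,"ty":8,"tz":0,"jaw":50},{"rx":0,"ry":0,"rz":0,"tx":30,"ty":8,"tz":0,"jaw":50},{"rx":0,"ry":0,"rz":0,"tx":30,"ty":8,"tz":0,"jaw":50},{"rx":0,"ry":0,"rz":0,"tx":30,"ty":8,"tz":0,"jaw":50},{"rx":0,"ry":0,"rz":0,"tx":30,"ty":8,"tz":0,"jaw":50},{"rx":0,"ry":0,"rz":0,"tx":30,"ty":8,"tz":0,"jaw":50},{"rx":0,"ry":0,"rz":0,"tx":30,"ty":8,"tz":0,"jaw":50},{"rx":0,"ry":0,"rz":0,"tx":30,"ty":8,"tz":0,"jaw":50},{"rx":0,"ry":0,"rz":0,"tx":24,"ty":6,"tz":0,"jaw":50},{"rx":0,"ry":0,"rz":0,"tx":14,"ty":4,"tz":0,"jaw":50},{"rx":0,"ry":0,"rz":0,"tx":0,"ty":0,"tz":0,"jaw":50},{"rx":0,"ry":0,"rz":0,"tx":0,"ty":0,"tz":0,"jaw":50}]'; python3 go.py m_green
```

```text
time_s: 26.03
tool_pos: [0.476, 0.1215, 0.1063]
tool_rot: [-180.0, 0.1, 100.1]
force: [-0.8, -0.9, -0.9]
grip_width: 0.0559
t 26.03 pos [0.476  0.1215 0.1063] rot [-1.7996e+02  7.0000e-02  1.0012e+02] w 0.0559 F [-0.8 -0.9 -0.9]
q [-50.9   5.6  35.2 115.3  -3.6  60.3  -3.8]
rz 0.16 (rotate first) then tx 257.8 ty 67.7 ; yaw target 100.0 dist 267
```

```bash
python3 -m pendant '[{"rx":0,"ry":0,"rz":0,"tx":14,"ty":4,"tz":0,"jaw":50},{"rx":0,"ry":0,"rz":0,"tx":24,"ty":6,"tz":0,"jaw":50},{"rx":0,"ry":0,"rz":0,"tx":30,"ty":8,"tz":0,"jaw":50},{"rx":0,"ry":0,"rz":0,"tx":30,"ty":8,"tz":0,"jaw":50},{"rx":0,"ry":0,"rz":0,"tx":30,"ty":8,"tz":0,"jaw":50},{"rx":0,"ry":0,"rz":0,"tx":30,"ty":8,"tz":0,"jaw":50},{"rx":0,"ry":0,"rz":0,"tx":30,"ty":8,"tz":0,"jaw":50},{"rx":0,"ry":0,"rz":0,"tx":30,"ty":8,"tz":0,"jaw":50},{"rx":0,"ry":0,"rz":0,"tx":24,"ty":6,"tz":0,"jaw":50},{"rx":0,"ry":0,"rz":0,"tx":14,"ty":3,"tz":0,"jaw":50},{"rx":0,"ry":0,"rz":0,"tx":0,"ty":0,"tz":0,"jaw":50},{"rx":0,"ry":0,"rz":0,"tx":0,"ty":0,"tz":0,"jaw":50},{"rx":0,"ry":0,"rz":0,"tx":0,"ty":0,"tz":0,"jaw":50}]'; python3 go.py m_green; python3 wv.py m_green w10
```

```text
time_s: 27.12
tool_pos: [0.4984, 0.3831, 0.1064]
tool_rot: [-180.0, 0.1, 99.9]
force: [-0.5, 0.1, -0.4]
grip_width: 0.0558
t 27.12 pos [0.4984 0.3831 0.1064] rot [-1.7998e+02  9.0000e-02  9.9860e+01] w 0.0558 F [-0.5  0.1 -0.4]
q [-61.5  22.4  26.8  95.9 -10.9  64.3 -21.9]
rz -0.10 (rotate first) then tx 4.1 ty 0.4 ; yaw target 100.0 dist 4
```

View pics/w10.png

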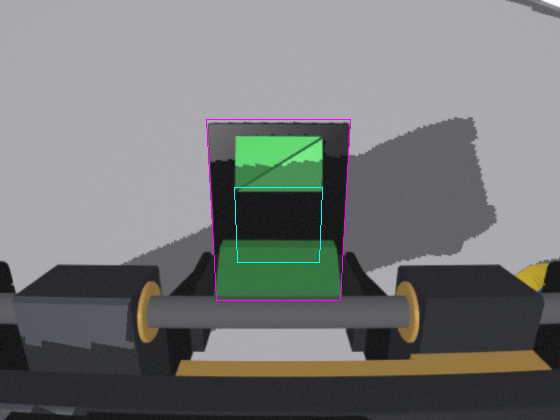

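```bash
python3 -m pendant '[{"rx":0,"ry":0,"rz":0,"tx":1.5,"ty":0.3,"tz":10,"jaw":50},{"rx":0,"ry":0,"rz":0,"tx":0,"ty":0,"tz":10,"jaw":50},{"rx":0,"ry":0,"rz":0,"tx":0,"ty":0,"tz":5,"jaw":50},{"rx":0,"ry":0,"rz":0,"tx":0,"ty":0,"tz":0,"jaw":50},{"rx":0,"ry":0,"rz":0,"tx":0,"ty":0,"tz":0,"jaw":50},{"rx":0,"ry":0,"rz":0,"tx":0,"ty":0,"tz":0,"jaw":50},{"rx":0,"ry":0,"rz":0,"tx":0,"ty":0,"tz":0,"jaw":50}]'; python3 go.py m_green; python3 wv.py m_green w11;  python3 go.py m_green
```

```text
time_s: 27.75
tool_pos: [0.4979, 0.3875, 0.0819]
tool_rot: [180.0, -0.0, 100.0]
force: [0.7, -0.4, 0.0]
grip_width: 0.0558
t 27.75 pos [0.4979 0.3875 0.0819] rot [ 1.7996e+02 -2.0000e-02  1.0002e+02] w 0.0558 F [ 0.7 -0.4  0. ]
q [-61.3  24.1  26.2  96.8 -11.8  61.8 -21.4]
rz 0.06 (rotate first) then tx -0.3 ty 0.1 ; yaw target 100.0 dist 0
t 27.80 pos [0.4979 0.3876 0.0819] rot [ 1.7996e+02 -3.0000e-02  1.0002e+02] w 0.0559 F [ 0.8  1.2 -0.9]
q [-61.3  24.1  26.2  96.8 -11.8  61.8 -21.4]
rz 0.06 (rotate first) then tx -0.4 ty 0.1 ; yaw target 100.0 dist 0
```

View pics/w11.png

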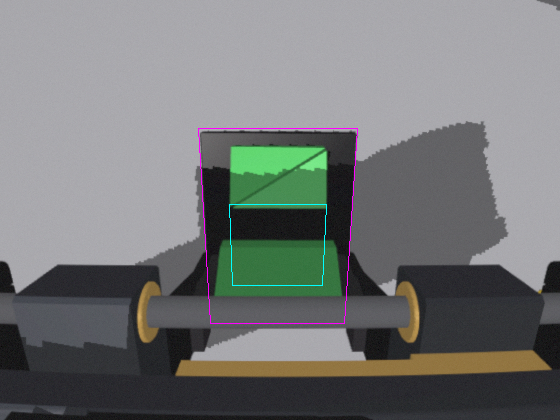

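```bash
python3 -m pendant '[{"rx":0,"ry":0,"rz":0,"tx":-1,"ty":0,"tz":13,"jaw":50},{"rx":0,"ry":0,"rz":0,"tx":0,"ty":0,"tz":13,"jaw":50},{"rx":0,"ry":0,"rz":0,"tx":0,"ty":0,"tz":11,"jaw":50},{"rx":0,"ry":0,"rz":0,"tx":0,"ty":0,"tz":7,"jaw":50},{"rx":0,"ry":0,"rz":0,"tx":0,"ty":0,"tz":4,"jaw":50},{"rx":0,"ry":0,"rz":0,"tx":0,"ty":0,"tz":2,"jaw":50},{"rx":0,"ry":0,"rz":0,"tx":0,"ty":0,"tz":0,"jaw":50},{"rx":0,"ry":0,"rz":0,"tx":0,"ty":0,"tz":0,"jaw":50},{"rx":0,"ry":0,"rz":0,"tx":0,"ty":0,"tz":0,"jaw":50}]'; python3 go.py m_green
```

```text
time_s: 28.55
tool_pos: [0.4981, 0.3866, 0.0318]
tool_rot: [179.9, -0.0, 100.0]
force: [0.5, 0.4, -0.4]
grip_width: 0.0557
t 28.55 pos [0.4981 0.3866 0.0318] rot [ 1.7995e+02 -3.0000e-02  1.0002e+02] w 0.0557 F [ 0.5  0.4 -0.4]
q [-60.4  27.4  25.2  98.8 -13.5  56.8 -20.1]
rz 0.06 (rotate first) then tx 0.6 ty -0.0 ; yaw target 100.0 dist 1
```

```bash
python3 -m pendant '[{"rx":0,"ry":0,"rz":0,"tx":0,"ty":0,"tz":1,"jaw":50},{"rx":0,"ry":0,"rz":0,"tx":0,"ty":0,"tz":0.7,"jaw":50},{"rx":0,"ry":0,"rz":0,"tx":0,"ty":0,"tz":0,"jaw":50},{"rx":0,"ry":0,"rz":0,"tx":0,"ty":0,"tz":0,"jaw":50},{"rx":0,"ry":0,"rz":0,"tx":0,"ty":0,"tz":0,"jaw":70},{"rx":0,"ry":0,"rz":0,"tx":0,"ty":0,"tz":0,"jaw":70},{"rx":0,"ry":0,"rz":0,"tx":0,"ty":0,"tz":0,"jaw":70},{"rx":0,"ry":0,"rz":0,"tx":0,"ty":0,"tz":0,"jaw":70}]'; python3 go.py m_green
python3 -m pendant '[{"rx":0,"ry":0,"rz":0,"tx":0,"ty":0,"tz":-10,"jaw":70},{"rx":0,"ry":0,"rz":0,"tx":0,"ty":0,"tz":-25,"jaw":70},{"rx":0,"ry":0,"rz":0,"tx":0,"ty":0,"tz":-30,"jaw":87},{"rx":0,"ry":0,"rz":0,"tx":0,"ty":0,"tz":-20,"jaw":87},{"rx":0,"ry":0,"rz":0,"tx":0,"ty":0,"tz":-5,"jaw":87},{"rx":0,"ry":0,"rz":0,"tx":0,"ty":0,"tz":0,"jaw":87},{"rx":0,"ry":0,"rz":0,"tx":0,"ty":0,"tz":0,"jaw":87},{"rx":0,"ry":0,"rz":0,"tx":0,"ty":0,"tz":0,"jaw":87}]'; python3 wv.py m_green w12;python3 go.py m_green
```

```text
time_s: 29.22
tool_pos: [0.4975, 0.3862, 0.0294]
tool_rot: [-180.0, 0.0, 100.0]
force: [0.0, 0.2, -0.3]
grip_width: 0.0687
t 29.22 pos [0.4975 0.3862 0.0294] rot [-1.7998e+02  2.0000e-02  1.0002e+02] w 0.0687 F [ 0.   0.2 -0.3]
q [-60.3  27.5  25.2  98.9 -13.6  56.6 -20.1]
rz 0.06 (rotate first) then tx 0.9 ty 0.6 ; yaw target 100.0 dist 1
time_s: 29.88
tool_pos: [0.4968, 0.3858, 0.1182]
tool_rot: [-179.9, 0.1, 100.0]
force: [-0.3, 0.3, -0.1]
grip_width: 0.0867
t 29.93 pos [0.4968 0.3857 0.118 ] rot [-1.7986e+02  9.0000e-02  1.0002e+02] w 0.0868 F [ 0.3 -0.1 -0.4]
q [-61.8  21.9  26.8  95.2 -10.6  65.7 -22.2]
rz 0.06 (rotate first) then tx 1.3 ty 1.5 ; yaw target 100.0 dist 2
```

View pics/w12.png

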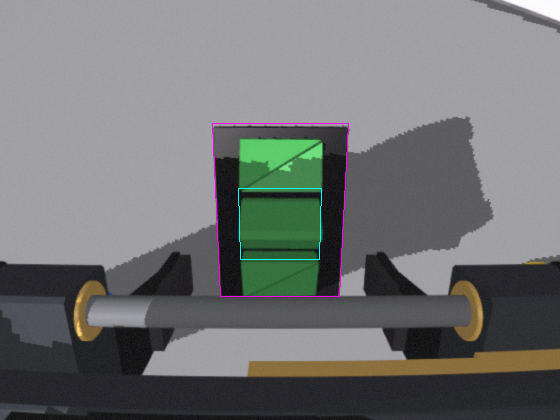

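The green ridge is in and flush. I'm moving the arm aside so the top camera can check all four.

```bash
python3 -m pendant '[{"rx":0,"ry":0,"rz":0,"tx":0,"ty":0,"tz":-25,"jaw":87},{"rx":0,"ry":0,"rz":0,"tx":0,"ty":0,"tz":-30,"jaw":87},{"rx":0,"ry":0,"rz":0,"tx":0,"ty":-20,"tz":-25,"jaw":87},{"rx":0,"ry":0,"rz":0,"tx":10,"ty":-30,"tz":0,"jaw":87},{"rx":0,"ry":0,"rz":0,"tx":20,"ty":-30,"tz":0,"jaw":87},{"rx":0,"ry":0,"rz":0,"tx":20,"ty":-30,"tz":0,"jaw":87},{"rx":0,"ry":0,"rz":0,"tx":20,"ty":-30,"tz":0,"jaw":87},{"rx":0,"ry":0,"rz":0,"tx":20,"ty":-30,"tz":0,"jaw":87},{"rx":0,"ry":0,"rz":0,"tx":20,"ty":-30,"tz":0,"jaw":87},{"rx":0,"ry":0,"rz":0,"tx":20,"ty":-30,"tz":0,"jaw":87},{"rx":0,"ry":0,"rz":0,"tx":20,"ty":-30,"tz":0,"jaw":87},{"rx":0,"ry":0,"rz":0,"tx":20,"ty":-30,"tz":0,"jaw":87},{"rx":0,"ry":0,"rz":0,"tx":20,"ty":-20,"tz":0,"jaw":87},{"rx":0,"ry":0,"rz":0,"tx":0,"ty":0,"tz":0,"jaw":87},{"rx":0,"ry":0,"rz":0,"tx":0,"ty":0,"tz":0,"jaw":87},{"rx":0,"ry":0,"rz":0,"tx":0,"ty":0,"tz":0,"jaw":87}]'; python3 - <<'E'
from fit import *; import json
c=cam("top"); p=json.load(open("poses.json")); P=cloud(c)
big=cv2.resize(c["img"],None,fx=4,fy=4,interpolation=cv2.INTER_CUBIC); tiles=[]
m0=((P[...,2]>0.004)&(P[...,2]<0.08)).astype(np.uint8); n,l,st,ce=cv2.connectedComponentsWithStats(m0)
for k in("green","white","walnut","natural"):
    m=p["m_"+k]; t=np.radians(m[2]); R=np.array([[np.cos(t),-np.sin(t)],[np.sin(t),np.cos(t)]])
    uv=proj(c,[m[0],m[1],.009])[0]; u,v=np.round(uv).astype(int); i=l[v,u]
    f,cost,_=fit(c,l==i,board(),[m[0],m[1],t])
    L=(P[...,:2]-m[:2])@R; z=P[...,2]
    # ridge: gable points in gap, higher than 15mm above bench
    s=(abs(L[...,0])<.024)&(abs(L[...,1])<.045)&(z>.017)&(z<.06)
    q=L[s]; zz=z[s]; top=zz>.036
    w,_,a=cv2.minAreaRect((q*1000).astype(np.float32))[0:3]
    d=q[top]; e=np.linalg.eigh(np.cov(d.T))[1][:,1]
    print(k,"module shift mm",((f[:2]-m[:2])*1e3).round(1),"ridge bbox centre",np.round(w,1),"roof-edge mean",(d.mean(0)*1e3).round(1),"angle %.1f"%np.degrees(np.arctan2(e[0]*np.sign(e[1]),abs(e[1]))),"top z %.1f"%(np.percentile(zz,97)*1e3),"y ext",(np.percentile(q[:,1],[1,99])*1e3).round(1))
    tiles.append(cv2.resize(c["img"][v-30:v+30,u-40:u+40],None,fx=5,fy=5,interpolation=cv2.INTER_CUBIC))
save(np.vstack([np.hstack(tiles[:2]),np.hstack(tiles[2:])]),"final_crop"); save(c["img"],"final_top")
i0=np.load("img.npy").astype(int)
P0=np.load("P.npy")
for nm,(u,v) in {"slat_nat":(272,143),"slat_green":(321,229)}.items():
    for A in(P0,P):
        w=A[v-16:v+17,u-16:u+17].reshape(-1,3); w=w[(w[:,2]>.005)&(w[:,2]<.03)]; print(nm,(w.mean(0)*1e3).round(1),len(w))
E
```

```text
time_s: 31.27
tool_pos: [0.1601, 0.5187, 0.1987]
tool_rot: [180.0, 0.1, 100.0]
force: [0.3, -0.7, -0.3]
grip_width: 0.087
green module shift mm [ 0.1 -0.1] ridge bbox centre [ 3.2 -0.5] roof-edge mean [ 4.1 -0.6] angle -0.3 top z 44.1 y ext [-28.6  27.1]
white module shift mm [0. 0.] ridge bbox centre [-3.8 -1.2] roof-edge mean [-1.  -2.4] angle 0.1 top z 43.4 y ext [-29.6  27.1]
walnut module shift mm [ 0.3 -0.3] ridge bbox centre [-0.3 -1.6] roof-edge mean [-0.1 -1. ] angle -0.9 top z 43.4 y ext [-29.3  26.3]
natural module shift mm [ 0. -0.] ridge bbox centre [ 3.1 -1. ] roof-edge mean [ 0.9 -0. ] angle -0.1 top z 42.6 y ext [-29.   27.2]
slat_nat [651.8   5.5  11.5] 389
slat_nat [651.6   5.4  11.8] 387
slat_green [ 451.6 -108.3   11.7] 411
slat_green [ 452.2 -108.6   11.5] 408
```

View pics/final_crop.png

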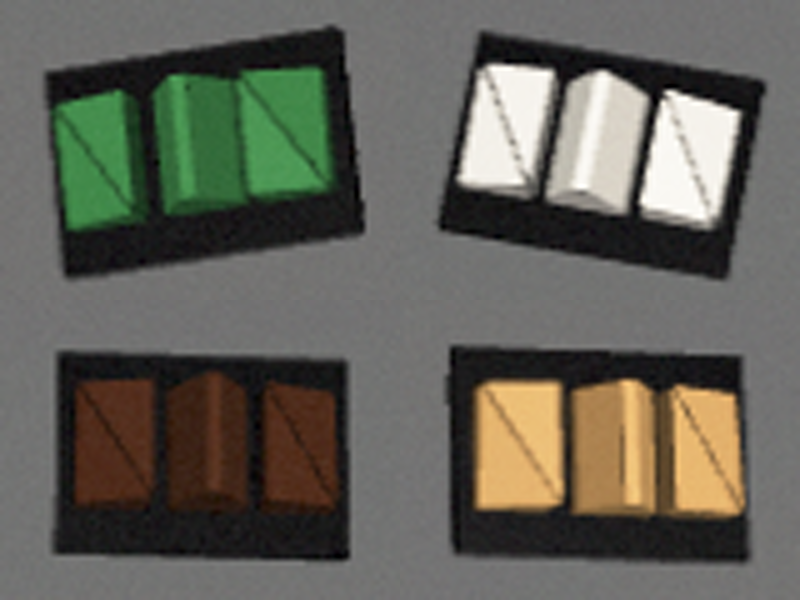

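View pics/final_top.png

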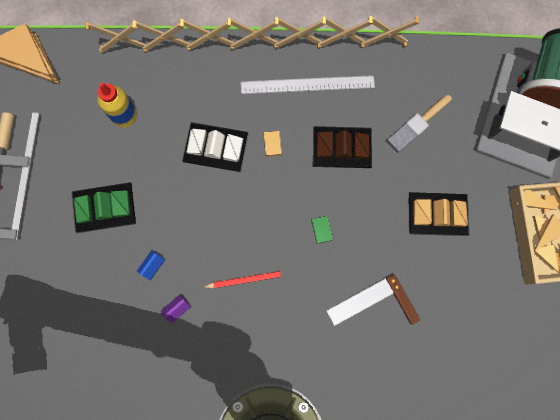

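The modules have moved less than 0.5 mm and the slats less than 1 mm. The green estimate of about 4 mm is uncertain, because in that view the neighbouring facet hides part of the ridge. I'll check each one against a projection of the ideal roof edge.

```bash
python3 - <<'E'
from fit import *; import json
c=cam("top"); p=json.load(open("poses.json")); P=cloud(c); tiles=[]
S=8
for k in("green","white","walnut","natural"):
    m=p["m_"+k]; t=np.radians(m[2]); R=np.array([[np.cos(t),-np.sin(t),0],[np.sin(t),np.cos(t),0],[0,0,1]])
    u,v=np.round(proj(c,[m[0],m[1],.025])[0]).astype(int); a,b=u-22,v-18
    im=cv2.resize(c["img"][b:b+36,a:a+44],None,fx=S,fy=S,interpolation=cv2.INTER_CUBIC)
    im=np.clip(im.astype(float)*(1.8 if k in("green","walnut") else 1),0,255).astype(np.uint8)
    r=np.array([[-3,-28,41],[3,-28,41],[3,28,41],[-3,28,41]])/1e3
    f=np.array([[-26,-28,31],[-26,28,31]])/1e3; g=f*[-1,1,1]
    for q,col,cl in((r,(255,0,255),1),(f,(0,255,255),0),(g,(0,255,255),0)):
        uv=(proj(c,q@R.T+[m[0],m[1],0])-[a,b]+.5)*S-.5
        cv2.polylines(im,[np.round(uv).astype(int)],cl,col,1)
    tiles.append(im)
    # plane fits of slopes: intersect -> roof x
    L=(P-np.array([m[0],m[1],0]))@R; z=L[...,2]
    s=(abs(L[...,0])<.02)&(abs(L[...,1])<.024)&(z>.022)&(z<.046)
    q=L[s]
    prof=[(round(x*1e3),round(float(np.median(q[abs(q[:,0]-x)<.0025,2]))*1e3,1) if (abs(q[:,0]-x)<.0025).sum()>3 else None) for x in np.arange(-.018,.0181,.003)]
    # fit gable profile with x0
    xs=np.arange(-.008,.0081,.00025)
    def h(x): return .009+np.where(abs(x)<.003,.032,.032-(abs(x)-.003)*22/15)
    cst=[np.median(abs(q[:,2]-h(q[:,0]-x0))) for x0 in xs]
    print(k,"profile x0 %.2f mm res %.2f"%(xs[np.argmin(cst)]*1e3,min(cst)*1e3),prof)
save(np.vstack([np.hstack(tiles[:2]),np.hstack(tiles[2:])]),"fin2")
E
```

```text
green profile x0 2.25 mm res 1.57 [(-18, None), (-15, 23.1), (-12, 25.6), (-9, 30.2), (-6, 32.8), (-3, 38.4), (0, 41.2), (3, 41.3), (6, 40.9), (9, 36.3), (12, 31.6), (15, 27.9), (18, 25.4)]
white profile x0 -1.75 mm res 1.36 [(-18, 24.1), (-15, 25.6), (-12, 29.5), (-9, 35.0), (-6, 39.5), (-3, 40.9), (0, 40.9), (3, 39.7), (6, 35.0), (9, 30.1), (12, 26.3), (15, 23.7), (18, 23.2)]
walnut profile x0 0.50 mm res 1.47 [(-18, 22.6), (-15, 24.8), (-12, 27.7), (-9, 30.5), (-6, 36.9), (-3, 39.5), (0, 41.0), (3, 39.9), (6, 37.1), (9, 32.6), (12, 28.7), (15, 26.3), (18, 23.4)]
natural profile x0 1.75 mm res 1.44 [(-18, None), (-15, 23.8), (-12, 27.1), (-9, 29.6), (-6, 33.6), (-3, 37.5), (0, 40.4), (3, 40.8), (6, 39.8), (9, 35.8), (12, 30.8), (15, 26.3), (18, 23.6)]
```

View pics/fin2.png

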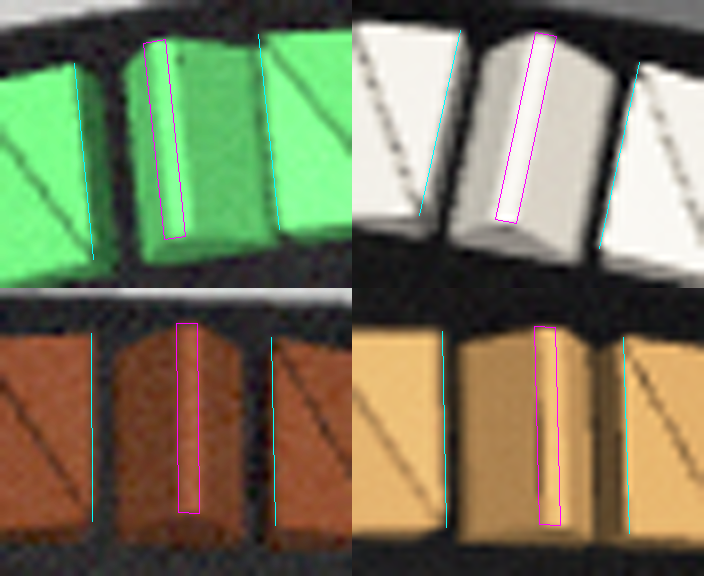

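All four roof edges lie close to the ideal outlines. Green and natural are off by about 2–3 mm toward +x, white and walnut by 2 mm or less. The tops measure about 41 mm, which is the fully seated height. That is inside the 8 mm limit, so I'm handing in.

```bash
python3 -c "
from cell import env
o=env.get_obs(); print(o['time_s'],o['tool_pos'],abs(o['joint_velocities']).max()); print(env.sign_off())"
```

```text
31.3667 [0.16104363 0.51857793 0.19917905] 0.344421832528217
the job is handed in; nothing more can be done
None
```

I placed the white, walnut, natural and green ridges, in that order, each into the gap of the module with its own finish. I then moved the arm clear and handed the job in at about 31 s of the 104 s allowed; no verdict was reported.

Last checks, from the top camera:
- **Seating:** the roof edges measure about 41 mm high, which means the ridges sit on the boards, and their angle error is about 1° or less.
- **Flush at the ends:** the ridges are within about 2 mm lengthways.
- **Off the centre line:** green and natural are about 2–3 mm off, white about 1–2 mm and walnut under 1 mm, against a limit of 8 mm. For green a cruder estimate gave about 4 mm; the fit against the roof profile gave 2.3 mm. The difference comes from the neighbouring facet hiding part of the ridge in that view.
- **Modules and slats:** modules moved less than 0.5 mm and slats less than 1 mm.

The wrist camera and the top camera disagreed by about 1–2 mm on where most of the modules are; I placed between the two.

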